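# Fetch a board carrier from behind the bottles

### The arm

A 7-joint arm with a two-finger parallel gripper is mounted at the origin on the work surface. World frame = base frame: x ahead of the robot, y to its left, z up, the work surface at z = 0. Lengths are in m, angles in rad, forces in N, time in s.
With the tool pointing down it reaches from about 0.4 to 0.85 m from the base axis. Payload 10.4 kg.
Tool frame: the origin (TCP) lies on the front face of the gripper's body, between the roots of the fingers; the fingertips stand 73 mm ahead of it and the grasp point (between the pads) lies 54 mm ahead of it; x points along the fingers, y is the direction in which the jaws open and shut, and the axes are right-handed (so a half turn about x gives the same grasp; the last joint's range is limited). The gripper opens to 85 mm and grips with 20 to 120 N. Pads are 22 mm wide; open, the fingers measure 114 mm over their backs; the gripper's body (76 mm by 85 mm) begins 54 mm behind the grasp point. The pads swing forward as they close: fully open they stand 13 mm farther back than shut.
Start: joints at [1.188, 0.332, -0.065, 1.46, 0.022, 1.35, -0.088], TCP at [0.22, -0.585, 0.304] pointing down, gripper open.
Joint ranges: [-2.6, 2.6], [-0.5, 2.12], [-1.47, 1.34], [0.16, 2.42], [-1.27, 4.41], [0.06, 2.06], [-2.6, 2.6]. Speed limits (rad/s): [2.22, 2.22, 2.79, 2.79, 3.14, 3.14, 3.14].

### API

Orientations are given as a unit quaternion [x, y, z, w].
In Python, from workcell import manip gives the robot as it stands. The module is installed in compiled form; this text tells all that it offers.
- The arm moves only by the tool arm_command, never from a script. Its argument "moves" is a list that holds one entry, the list of rows, each a list of 5 numbers: the closure, from 0 (fully open) to 1 (shut), then the shift along the tool's x, y, z in units of 25 mm (1.0 is 25 mm), then the turn about the tool's x in degrees. A call has 1 to 12 rows; each row shifts and turns the commanded pose from where the row before left it, along the tool's axes as they then stand; what a row does not reach is not made up. A row lasts 1/12 s, in which the tool goes at most 41.7 mm and 7.16 degrees, less where a joint would pass 70% of its speed; a pose out of reach is approached as far as the arm can. A call is refused whole if a number of a shift passes 1 or a number of a turn 7.16, either way. A call with a gripper value outside its range is refused whole. The fingers move at their own pace and stop on an object; "force" is the grip in N (left out, the last holds). Time passes only in rows, so rows that do not move let the fingers close. It gives the time, the measured TCP pose, the force and the opening at its end, in the units of the state.
- manip.get_obs(): the state, without advancing time (a new reading comes with each control period).
- manip.camera(name): name is "scene" or "top" or "wrist"; returns the picture (420x560x3 uint8, red, green, blue); there is no depth.
- manip.camera_info(name): a dict with "vfov" (degrees; the focal length in pixels is half the picture's height over the tangent of half this angle, whatever the lens; pixels are square), "cx", "cy" (the principal point, pixels), "dist_coeffs" ([k1, k2, p1, p2, k3] as OpenCV has them; the pictures are not rectified), "pose" (4x4, takes a point from camera to world coordinates). Camera axes: x right, y down, z forward; pixel columns grow to the right and rows downward; lengths in m; the calibration is good to about 2 mm. A picture is of the moment at which its call begins: read the wrist's pose just before it. camera_info takes no time and is no camera call; for the wrist camera it gives the pose at the moment of the call.
- manip.hand_in(): hands the job in, once; it reports no verdict.
Trained networks look in the newest picture that a camera, given by its name, has taken for a name from the list of things; names that differ only in an ending like _2 or _b are one class to them, and where a whole thing is asked for, a point or a joint stands for the part that bears it (a point fixed in the world has none). Each returns a list of dicts, best first, with "confidence" (0 to 1); they miss things now and then, are a little off and sometimes report something else, mostly with a low value. They report only what shows in the picture. A call takes as long as a camera call. They do not tell look-alikes from the thing itself.
- manip.regions_of(query, camera): "mask" (420x560 bool, what is visible of it) and "rect" ([left, top, right, bottom] in pixels, round what is visible of it).
- manip.pinpoint(query, camera): "pixel" ([row, column] in pixels: a listed point, or the origin of a listed thing).
The state is a dict: "clock": time; "joint_pos": joint angles; "joint_velocities": joint speeds; "tau": joint torques, N m; "position": TCP position; "ee_rot": TCP orientation; "ft_force": force on the tool from outside, world axes, zero at the start; "torque": the same for the moment, N m; "grip_width": opening from 0.0 (shut) to 1.0 (fully open).
Only numpy, scipy, OpenCV 4.12 (cv2) and the standard library are available. Lean on these libraries where they do the work, as an engineer would, in place of code of your own. Each camera call takes 0.05 s, during which the arm holds its last target.

### The job

The three bottles crowd the spring-loaded dispenser: first move all three into the steel side tray, standing. Then take the top board carrier from the dispenser and lay it flat in the middle of the round inspection stage. Only after that, put each bottle back beside the dispenser, standing centred on the pad of its own colour; tip nothing over and set everything down without dropping it.

Things in the scene. Friction and masses are not known exactly. Their poses are not given: they have to be found in the camera images.
- red_bottle: White round plastic bottle with a red cap and a broad red band, standing: body 40 mm in diameter up to 108 mm, shoulder, then a 28 mm cap from 118 to 148 mm. 148 mm tall in all, about 0.13 to 0.23 kg. Loose. Origin at the centre of its underside, z up the bottle. At the start it stands on one of the three coloured pads, not always its own.
- yellow_bottle: White round plastic bottle with a yellow cap and a broad yellow band, standing: body 40 mm in diameter up to 108 mm, shoulder, then a 28 mm cap from 118 to 148 mm. 148 mm tall in all, about 0.13 to 0.23 kg. Loose. Origin at the centre of its underside, z up the bottle. At the start it stands on one of the three coloured pads, not always its own.
- green_bottle: White round plastic bottle with a green cap and a broad green band, standing: body 40 mm in diameter up to 108 mm, shoulder, then a 28 mm cap from 118 to 148 mm. 148 mm tall in all, about 0.13 to 0.23 kg. Loose. Origin at the centre of its underside, z up the bottle. At the start it stands on one of the three coloured pads, not always its own.
- red_pad: Flat round red pad fixed to the bench, 54 mm in diameter and 3 mm thick (top 3 mm above the origin): home of the red bottle. Origin at the centre of its underside. The three pads lie close round the dispenser, each centre 64 mm from its axis: on its +y, -x and -y sides, in any order of colours.
- yellow_pad: Flat round yellow pad fixed to the bench, 54 mm in diameter and 3 mm thick (top 3 mm above the origin): home of the yellow bottle. Origin at the centre of its underside. The three pads lie close round the dispenser, each centre 64 mm from its axis: on its +y, -x and -y sides, in any order of colours.
- green_pad: Flat round green pad fixed to the bench, 54 mm in diameter and 3 mm thick (top 3 mm above the origin): home of the green bottle. Origin at the centre of its underside. The three pads lie close round the dispenser, each centre 64 mm from its axis: on its +y, -x and -y sides, in any order of colours.
- carrier: Board carrier: round aluminium puck, 56 mm across, 16 mm thick, small dark blue circuit board on top (chips rise 1 mm); 0.105 kg. Origin at the centre of its underside, z up. At the start it is the top of three alike in the spring-loaded dispenser, its top 62 mm above the bench. Once lifted off, the spring raises the next one by 16 mm to the same height; the lower two are not needed.
- dispenser: Fixed spring dispenser: black base 72 mm across, four 8 mm steel posts, tops 56 mm above the bench, 34.5 mm from the axis on the diagonals of its x and y axes: grip the top carrier between the posts, along its x or y axis. Soft spring (64 N/m): pressing sinks the stack. Gripping over 16 mm below the top also catches the next carrier. Origin at the underside's centre.
- tray: Side tray: low open steel tray fixed to the bench, 270 mm long (its x axis) by 112 mm wide (its y axis), walls 5 mm thick and 14 mm high, inner floor 5 mm above the bench. Empty at the start; it holds the three bottles in a row along its x axis, for instance 80 mm apart. Origin at the centre of its underside.
- stage: Inspection stage fixed to the bench: round black plate 120 mm in diameter and 20 mm high, with a white disc (88 mm) and a grey spot (62 mm) in the middle where the carrier goes. Origin at the centre of its underside; top 20 mm above it.
Mind the look-alikes: they are no part of the job. Leave any black look-alike of the red_bottle alone.

How it is judged:
On the way, in this order (a step that is already met when the one before it is completed fails the run):
1. all three bottles stand released in the side tray (x of red_bottle in the frame of tray between -0.125 and 0.125 m and y of red_bottle in the frame of tray between -0.046 and 0.046 m and z of red_bottle in the frame of tray between 0 and 0.01 m and angle between each of red_bottle, yellow_bottle, green_bottle's own z axis and vertical below 0.1 rad and linear speed of each of red_bottle, yellow_bottle, green_bottle below 0.03 m/s and x of yellow_bottle in the frame of tray between -0.125 and 0.125 m and y of yellow_bottle in the frame of tray between -0.046 and 0.046 m and z of yellow_bottle in the frame of tray between 0 and 0.01 m and x of green_bottle in the frame of tray between -0.125 and 0.125 m and y of green_bottle in the frame of tray between -0.046 and 0.046 m and z of green_bottle in the frame of tray between 0 and 0.01 m and contact force between each of red_bottle, yellow_bottle, green_bottle and the fingers below 0.3 N), for 0.2 s.
2. the board carrier lies released in the middle of the stage while the bottles are still in the tray (all of step 1 and horizontal distance between carrier and stage below 0.012 m and z of carrier in the frame of stage between 0.016 and 0.025 m and angle between carrier's own z axis and vertical below 0.1 rad and linear speed of carrier below 0.02 m/s and contact force between carrier and the fingers below 0.3 N), for 0.2 s.
3. every bottle stands released on the pad of its own colour, the carrier still on the stage (horizontal distance between red_bottle and red_pad below 0.012 m and z of red_bottle in the frame of red_pad between 0 and 0.007 m and angle between each of red_bottle, yellow_bottle, green_bottle, carrier's own z axis and vertical below 0.1 rad and linear speed of each of red_bottle, yellow_bottle, green_bottle, carrier below 0.02 m/s and horizontal distance between yellow_bottle and yellow_pad below 0.012 m and z of yellow_bottle in the frame of yellow_pad between 0 and 0.007 m and horizontal distance between green_bottle and green_pad below 0.012 m and z of green_bottle in the frame of green_pad between 0 and 0.007 m and contact force between each of red_bottle, yellow_bottle, green_bottle, carrier and the fingers below 0.3 N and horizontal distance between carrier and stage below 0.012 m and z of carrier in the frame of stage between 0.016 and 0.025 m), for 0.2 s.
At the end, for the whole second after the job is handed in: Each bottle stands upright (within 0.1 rad) on the pad of its own colour, its centre within 12 mm of the pad's, and the board carrier lies flat (within 0.1 rad) on the stage, its centre within 12 mm of the stage's; all released and at rest (all of step 3); the robot touches nothing.
It fails at once if a bottle or the carrier is tipped over (angle between any of red_bottle, yellow_bottle, green_bottle, carrier's own z axis and vertical above 0.7 rad).
It fails at once if a bottle or the carrier is dropped or thrown (over 0.8 m/s with no finger on it) ((linear speed of red_bottle above 0.8 m/s and contact force between red_bottle and the fingers below 0.05 N) or (linear speed of yellow_bottle above 0.8 m/s and contact force between yellow_bottle and the fingers below 0.05 N) or (linear speed of green_bottle above 0.8 m/s and contact force between green_bottle and the fingers below 0.05 N) or (linear speed of carrier above 0.8 m/s and contact force between carrier and the fingers below 0.05 N)).
It also fails if it takes over 141 s, if anything falls off the work surface, if the arm or the gripper's body presses on something with over 40 N, if the wrist force passes 120 N, or if a joint passes its speed limit or range.

## Working session

There is one attempt and no reset: what is moved stays moved. The work goes in short steps, Python scripts to look and compute and a tool call to move; the robot and the scene stay as the last step left them, time stands still between calls to the robot, and variables do not carry over. Pictures are saved under pics/ and viewed, and the job is handed in when it is done.

Besides the shell and the picture viewer there is one more tool, called after "Request:" as name(argument=value, ...), one argument or row to a line, values as JSON. arm_command: Moves the arm, as the interface text tells. Its arguments: {"type":"object","properties":{"moves":{"type":"array","items":{"type":"array","items":{"type":"array","items":{"type":"number"}}}},"force":{"type":"number"}},"required":["moves"]}

```bash
mkdir -p pics; cat > h.py <<'E'
import numpy as np, cv2
from workcell import manip
from scipy.spatial.transform import Rotation as R
def K(info):
    f=210/np.tan(np.radians(info['vfov'])/2)
    return np.array([[f,0,info['cx']],[0,f,info['cy']],[0,0,1.]])
def ray(info,px):
    # px: (col,row)
    p=cv2.undistortPoints(np.array([[px]],float),K(info),np.array(info['dist_coeffs'],float))[0,0]
    T=np.array(info['pose']); d=T[:3,:3]@np.array([p[0],p[1],1]); return T[:3,3],d
def atz(info,px,z):
    o,d=ray(info,px); return o+d*(z-o[2])/d[2]
def proj(info,P):
    T=np.array(info['pose']); Ti=np.linalg.inv(T)
    r,_=cv2.Rodrigues(Ti[:3,:3]); return cv2.projectPoints(np.array(P,float).reshape(-1,3),r,Ti[:3,3],K(info),np.array(info['dist_coeffs'],float))[0][:,0]
def snap(cam,name):
    i=manip.camera_info(cam); im=manip.camera(cam); cv2.imwrite('pics/'+name,im[:,:,::-1]); return i,im
E
python3 - <<'E'
from h import *
for c in ['scene','top','wrist']:
    i,im=snap(c,c+'0.png'); print(c,i['vfov'],i['dist_coeffs'],np.round(i['pose'],3).tolist())
o=manip.get_obs(); print(o)
E
```

```text
scene 57.659234164009426 [-0.02068203  0.          0.          0.          0.        ] [[0.111, 0.626, -0.772, 1.061], [0.994, -0.066, 0.089, -0.091], [0.004, -0.777, -0.629, 0.503], [0.0, 0.0, 0.0, 1.0]]
top 43.36628081281891 [-0.1422716  0.         0.         0.         0.       ] [[0.066, -0.974, 0.215, 0.286], [-0.998, -0.065, 0.012, -0.012], [0.002, -0.215, -0.977, 1.183], [0.0, 0.0, 0.0, 1.0]]
wrist 71.445880274165 [-0.01747963  0.          0.          0.          0.        ] [[0.351, -0.887, -0.299, 0.297], [-0.936, -0.333, -0.112, -0.556], [-0.001, 0.32, -0.948, 0.373], [0.0, 0.0, 0.0, 1.0]]
{'clock': 0.15, 'joint_pos': array([ 1.18842345,  0.332723  , -0.06472845,  1.46070358,  0.02162573,
        1.34989807, -0.08848185]), 'joint_velocities': array([ 6.25911878e-04, -7.77222507e-04, -1.07711843e-03, -3.54643538e-03,
       -1.50827524e-03,  8.50889655e-06, -1.41400077e-03]), 'tau': array([ 4.01766583e-04, -6.25827098e+01,  4.89692891e-02, -3.91854107e+01,
        1.63113704e-02,  7.46676087e-03, -4.52043378e-05]), 'position': array([ 0.21998507, -0.58480374,  0.30332245]), 'ee_rot': array([-0.69560683, -0.12689312,  0.69577839, -0.12618127]), 'ft_force': array([-0.33620642,  0.09025655,  0.29518437]), 'torque': array([-0.01921776, -0.03059784, -0.0115204 ]), 'grip_width': 0.9986614519720325}
```

View pics/scene0.png

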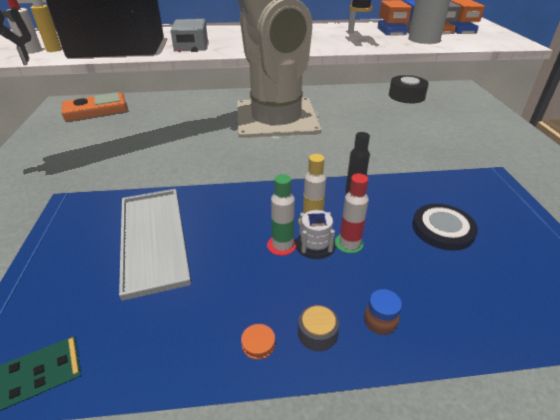

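View pics/top0.png

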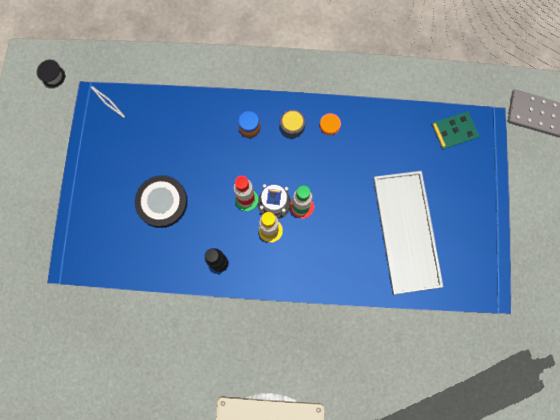

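View pics/wrist0.png

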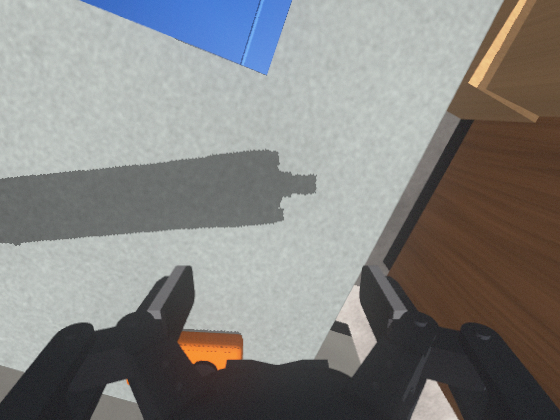

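```bash
python3 - <<'E'
from h import *
names=['red_bottle','yellow_bottle','green_bottle','red_pad','yellow_pad','green_pad','dispenser','tray','stage','carrier']
zs=dict(dispenser=0,tray=0,stage=0,carrier=.046)
for c in ['top','scene']:
    i=manip.camera_info(c); manip.camera(c)
    for n in names:
        for r in manip.pinpoint(n,c)[:2]:
            px=r['pixel'][::-1]; print(c,n,round(r['confidence'],2),np.round(px,1),np.round(atz(i,px,zs.get(n,0.003 if 'bottle' in n else 0)),4))
    if c=='top':
      for n in ['tray','stage','red_bottle','yellow_bottle','green_bottle']:
        for r in manip.regions_of(n,c)[:1]:
            m=r['mask'].astype(np.uint8); print(n,r['rect'],r['confidence'])
            if n=='tray':
                for z in [.014]:
                    cs=max(cv2.findContours(m,0,1)[0],key=cv2.contourArea)[:,0]
                    P=np.array([atz(i,p,z)[:2] for p in cs],np.float32); print(cv2.minAreaRect(P*1000))
            if n=='stage':
                cs=max(cv2.findContours(m,0,1)[0],key=cv2.contourArea)[:,0]
                P=np.array([atz(i,p,.02)[:2] for p in cs],np.float32); print(cv2.fitEllipse(P*1000))
print(manip.get_obs()['clock'])
E
```

```text
top red_bottle 0.87 [242.8 197.9] [0.5597 0.093  0.003 ]
top red_bottle 0.72 [220.5 264.8] [0.4029 0.1305 0.003 ]
top yellow_bottle 0.71 [273.4 231.7] [0.4859 0.0174 0.003 ]
top yellow_bottle 0.28 [241.2 198.4] [0.5583 0.0966 0.003 ]
top green_bottle 0.86 [303.6 207.1] [ 0.5474 -0.0475  0.003 ]
top red_pad 0.6 [301.  206.5] [ 0.5491 -0.0416  0.    ]
top red_pad 0.19 [162.8 203.9] [0.534  0.2771 0.    ]
top yellow_pad 0.58 [269.7 230.6] [0.4884 0.0261 0.    ]
top yellow_pad 0.2 [302.8 207.1] [ 0.5479 -0.0458  0.    ]
top green_pad 0.64 [243.  196.2] [0.5644 0.0932 0.    ]
top green_pad 0.28 [302.4 204.8] [ 0.5533 -0.0445  0.    ]
top tray 0.73 [408.5 234.6] [ 0.4997 -0.2911  0.    ]
top stage 0.88 [163.6 203.4] [0.5353 0.2754 0.    ]
top carrier 0.57 [274.2 201.4] [0.5464 0.0193 0.046 ]
tray [374.5, 173.3, 443.1, 294.5] 0.81
((506.2071533203125, -284.4716796875), (270.82550048828125, 116.82098388671875), 11.236119270324707)
stage [137.6, 177.7, 190.6, 227.2] 0.77
((537.446533203125, 277.7744140625), (117.25379943847656, 121.32818603515625), 147.24131774902344)
red_bottle [205.6, 249.1, 227.2, 272.3] 0.87
yellow_bottle [263.0, 210.7, 280.7, 239.7] 0.76
green_bottle [293.3, 183.9, 312.2, 214.1] 0.58
scene red_bottle 0.82 [348.7 240.8] [0.5526 0.0893 0.003 ]
scene red_bottle 0.82 [354.2 191.1] [0.3973 0.1398 0.003 ]
scene yellow_bottle 0.57 [310.7 217.7] [0.4778 0.0286 0.003 ]
scene green_bottle 0.69 [280.9 241.4] [ 0.5406 -0.0388  0.003 ]
scene red_pad 0.48 [281.7 247.3] [ 0.5534 -0.0386  0.    ]
scene green_pad 0.58 [349.  240.7] [0.5493 0.091  0.    ]
scene tray 0.74 [151.  239.6] [ 0.5064 -0.2851  0.    ]
scene stage 0.86 [442.2 224.9] [0.5245 0.2891 0.    ]
scene stage 0.69 [312.  217.1] [0.4727 0.0323 0.    ]
scene carrier 0.75 [317.7 225.8] [0.5518 0.0272 0.046 ]
scene carrier 0.24 [313.9 248.3] [0.6081 0.0106 0.046 ]
1.5
```

```bash
cat >> h.py <<'E'
def go(target,yaw=None,verbose=True):
    """target TCP world xyz; yaw = desired direction angle (deg) of tool y axis mod 180. prints total shift in units & turn"""
    o=manip.get_obs(); Rm=R.from_quat(o['ee_rot']).as_matrix(); p=o['position']
    cy=np.degrees(np.arctan2(Rm[1,1],Rm[0,1])); 
    s=Rm.T@(np.array(target)-p)/.025
    t=None
    if yaw is not None:
        d=(yaw-cy+90)%180-90; t=-d  # tool x down => turn about x is negative world yaw
    print('clock',round(o['clock'],2),'p',np.round(p,4),'yaw_y',round(cy,2),'tilt',np.round(Rm[:,0],3),'w',round(o['grip_width'],3),'q7',round(o['joint_pos'][6],2),'F',np.round(o['ft_force'],1))
    print('shift(before turn) units',np.round(s,2),'turn',None if t is None else round(t,2))
    if t is not None:
        a=R.from_euler('x',t,degrees=True).as_matrix(); print('shift after turn',np.round(a.T@s,2))
E
python3 -c "
from h import *
go([.47,.03,.33],90)
i=manip.camera_info('wrist');o=manip.get_obs();Rm=R.from_quat(o['ee_rot']).as_matrix();T=np.array(i['pose']);print(Rm.T@(T[:3,3]-o['position']),Rm.T@T[:3,:3])"
```

```text
clock 1.5 p [ 0.2201 -0.585   0.3039] yaw_y -69.39 tilt [ 0. -0. -1.] w 1.001 q7 -0.09 F [-0.2  0.1  0.7]
shift(before turn) units [ -1.04 -19.5  -18.02] turn 20.61
shift after turn [ -1.04 -24.6  -10.  ]
[-6.97664895e-02  1.00265502e-05 -8.23440958e-02] [[-6.59245295e-04 -3.19530856e-01  9.47575642e-01]
 [ 9.99998922e-01 -1.45388074e-03  2.05455710e-04]
 [ 1.31201254e-03  9.47574756e-01  3.19531470e-01]]
```

Request:
arm_command(
  moves=[
    [[0,-0.7,0,0,6.87],[0,-0.7,0,0,6.87],[0,-0.84,0,0,6.87],[0,0,-1,-0.55,0],[0,0,-1,-0.55,0],[0,0,-1,-0.55,0],[0,0,-1,-0.55,0],[0,0,-1,-0.55,0],[0,0,-1,-0.55,0],[0,0,-1,-0.55,0],[0,0,-1,-0.55,0],[0,0,-1,-0.55,0]],
  ],
)

```text
clock: 2.5
position: [0.3443, -0.3586, 0.3601]
ee_rot: [0.707, -0.0, -0.707, 0.0]
ft_force: [0.6, -0.3, -0.3]
grip_width: 1.001
```

Request:
arm_command(
  moves=[
    [[0,0,-1,-0.6,0],[0,0,-1,-0.6,0],[0,0,-1,-0.6,0],[0,0,-1,-0.6,0],[0,0,-1,-0.6,0],[0,0,-1,-0.6,0],[0,0,-1,-0.6,0],[0,0,-1,-0.6,0],[0,0,-1,-0.6,0],[0,0,-1,-0.6,0],[0,0,-1,-0.6,0],[0,0,-1,-0.6,0]],
  ],
)

```text
clock: 3.5
position: [0.5243, -0.0587, 0.3602]
ee_rot: [0.707, -0.0, -0.707, 0.0]
ft_force: [0.5, 0.1, -0.5]
grip_width: 1.001
```

```bash
python3 - <<'E'
from h import *
go([.58,.03,.36],-90)
E
```

```text
clock 3.5 p [ 0.5243 -0.0587  0.3602] yaw_y -90.01 tilt [ 0.001 -0.    -1.   ] w 1.001 q7 -1.6 F [ 0.5  0.1 -0.5]
shift(before turn) units [ 0.01 -3.55 -2.23] turn -0.01
shift after turn [ 0.01 -3.55 -2.23]
```

Request:
arm_command(
  moves=[
    [[0,0,-0.9,-0.55,0],[0,0,-0.9,-0.56,0],[0,0,-0.9,-0.56,0],[0,0,-0.85,-0.56,0],[0,0,0,0,0]],
  ],
)

```text
clock: 3.92
position: [0.5806, 0.0339, 0.3595]
ee_rot: [-0.707, -0.003, 0.707, -0.001]
ft_force: [0.1, 0.8, 0.7]
grip_width: 1.001
```

```bash
python3 - <<'E'
from h import *
i,im=snap('wrist','w1.png'); print(manip.get_obs()['position'])
for n in ['dispenser','carrier','red_bottle','green_bottle','yellow_bottle','red_pad','yellow_pad','green_pad']:
    z=dict(carrier=.046,red_bottle=.003,green_bottle=.003,yellow_bottle=.003).get(n,0)
    for r in manip.pinpoint(n,'wrist')[:2]:
        px=r['pixel'][::-1]; print(n,round(r['confidence'],2),np.round(px,1),np.round(atz(i,px,z),4))
E
```

```text
[0.57997259 0.03163909 0.35956607]
dispenser 0.68 [288.5 190.2] [0.5485 0.0167 0.    ]
carrier 0.58 [281.9 195.3] [0.5536 0.0274 0.046 ]
carrier 0.23 [476.1 220.4] [ 0.5183 -0.2474  0.046 ]
red_bottle 0.71 [215.6 271. ] [0.41   0.1356 0.003 ]
red_bottle 0.64 [241.9 183. ] [0.5601 0.0867 0.003 ]
green_bottle 0.82 [322.1 198.3] [ 0.5369 -0.0346  0.003 ]
yellow_bottle 0.9 [280.4 229.5] [0.4852 0.0285 0.003 ]
yellow_bottle 0.57 [242.3 183.8] [0.5589 0.0862 0.003 ]
red_pad 0.53 [325.4 191.7] [ 0.5465 -0.0395  0.    ]
yellow_pad 0.69 [241.5 189.9] [0.5487 0.0881 0.    ]
yellow_pad 0.48 [279.4 229.3] [0.4843 0.03   0.    ]
green_pad 0.64 [246.  184.4] [0.5573 0.081  0.    ]
```

View pics/w1.png

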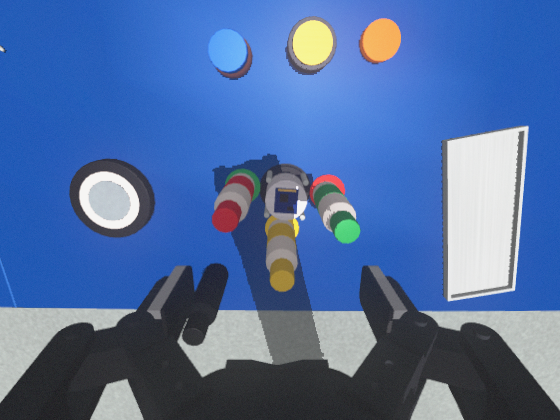

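```bash
python3 - <<'E'
from h import *
i=manip.camera_info('wrist')
for n,p in dict(green=(346.5,230),red=(227,217.5),yellow=(282,278)).items(): print(n,atz(i,p,.151))
im=cv2.imread('pics/w1.png'); hsv=cv2.cvtColor(im,cv2.COLOR_BGR2HSV)
# white disc of stage
m=((hsv[:,:,1]<60)&(hsv[:,:,2]>100)).astype(np.uint8); m[:,170:]=0; m[300:]=0;m[:100]=0
cs=max(cv2.findContours(m,0,1)[0],key=cv2.contourArea)[:,0]
P=np.array([atz(i,p,.02)[:2] for p in cs],np.float32)*1000; print('stage',cv2.fitEllipse(P))
cv2.imwrite('pics/w1c.png',cv2.resize(im[130:310,190:380],None,fx=4,fy=3.2,interpolation=cv2.INTER_CUBIC))
for p in [(443,141),(527,127),(514,290),(447,299)]: print(atz(i,p,.014))
o=manip.get_obs();T=np.array(i['pose']);
# finger tip depth: point in tool frame at y=-+0.0425
Rm=R.from_quat(o['ee_rot']).as_matrix()
for p,y in [((192,268),-.0425),((362,268),.0425)]:
    c,d=ray(i,p); c=Rm.T@(c-o['position']); d=Rm.T@d
    print('tip',c+d*(y-c[1])/d[1])
E
```

```text
green [ 0.54474804 -0.0442502   0.151     ]
red [0.55886526 0.0784984  0.151     ]
yellow [0.48805063 0.02225851 0.151     ]
stage ((537.5097045898438, 275.2763977050781), (88.30184936523438, 88.66864776611328), 85.36021423339844)
[ 0.62177644 -0.20569723  0.014     ]
[ 0.64129158 -0.32100453  0.014     ]
[ 0.37679938 -0.3712834   0.014     ]
[ 0.36027782 -0.259959    0.014     ]
tip [ 0.05930603 -0.0425     -0.00771718]
tip [ 0.05845687  0.0425     -0.00808333]
```

View pics/w1c.png

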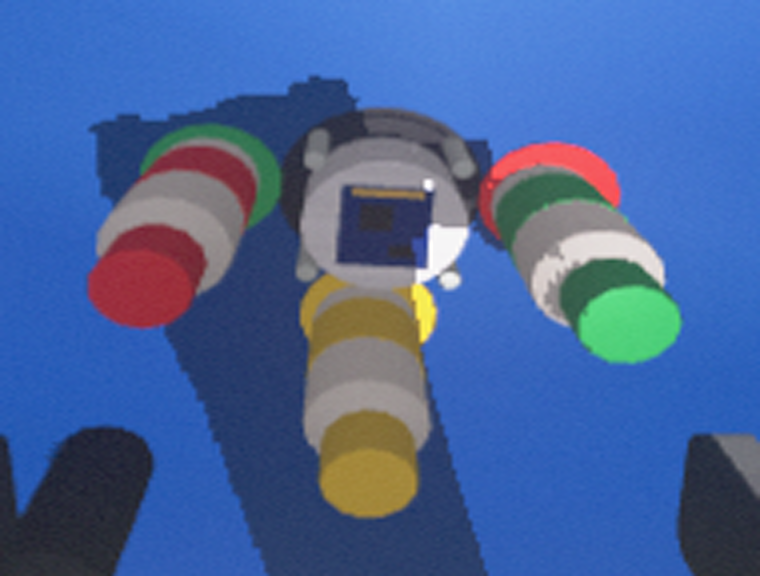

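Request:
arm_command(
  moves=[
    [[0,0.5,1,0.45,0],[0,0.5,1,0.45,0],[0,0.5,1,0.45,0],[0,0.5,0.03,0.05,0],[0,1,0,0,0],[0,1,0,0,0],[0,1,0,0,0],[0,0,0,0,0]],
  ],
)

```text
clock: 5.03
position: [0.5423, -0.0475, 0.2306]
ee_rot: [-0.705, 0.0, 0.709, 0.0]
ft_force: [-1.2, 0.7, -0.4]
grip_width: 0.997
```

```bash
python3 - <<'E'
from h import *
go([.545,-.044,.19],-90)
i,im=snap('wrist','w2.png')
E
```

```text
clock 5.03 p [ 0.5423 -0.0475  0.2306] yaw_y -90.03 tilt [-0.007  0.001 -1.   ] w 0.997 q7 -1.68 F [-1.2  0.7 -0.4]
shift(before turn) units [ 1.62 -0.14 -0.12] turn -0.03
shift after turn [ 1.62 -0.14 -0.12]
```

View pics/w2.png

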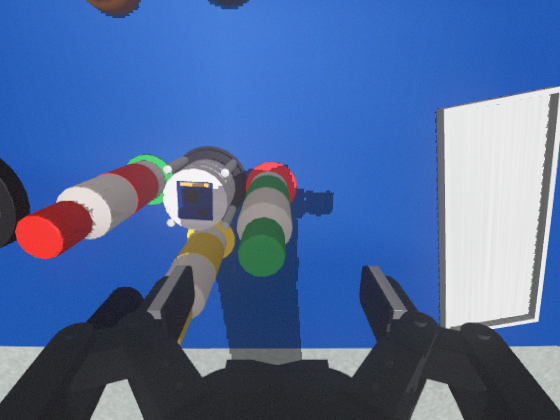

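```bash
python3 - <<'E'
from h import *
i=manip.camera_info('wrist')
go([.545,-.044,.19],-90)
im=cv2.imread('pics/w2.png'); h=cv2.cvtColor(im,cv2.COLOR_BGR2HSV)
print(h[252,263]); 
for p in [(263,254),(263,252)]: print(atz(i,p,.151))
E
```

```text
clock 5.08 p [ 0.5433 -0.0474  0.2332] yaw_y -90.03 tilt [-0.004  0.    -1.   ] w 0.999 q7 -1.68 F [ 0.7 -0.   0.4]
shift(before turn) units [ 1.73 -0.13 -0.08] turn -0.03
shift after turn [ 1.73 -0.13 -0.08]
[ 70 148 114]
[ 0.54659165 -0.03939931  0.151     ]
[ 0.54788245 -0.03942128  0.151     ]
```

Request:
arm_command(
  moves=[
    [[0,0.6,-0.25,-0.1,0],[0,0.6,0,0,0],[0,0.5,0,0,0],[0,0,0,0,0],[0,0,0,0,0]],
  ],
)

```text
clock: 5.5
position: [0.5472, -0.041, 0.1931]
ee_rot: [0.707, -0.0, -0.707, -0.0]
ft_force: [0.3, 0.4, 0.4]
grip_width: 0.997
```

```bash
python3 - <<'E'
from h import *
go([.546,-.041,.19],-90)
i,im=snap('wrist','w3.png')
E
```

```text
clock 5.5 p [ 0.5472 -0.041   0.1931] yaw_y -90.01 tilt [ 0. -0. -1.] w 0.997 q7 -1.71 F [0.3 0.4 0.4]
shift(before turn) units [0.12 0.   0.05] turn -0.01
shift after turn [0.12 0.   0.05]
```

View pics/w3.png

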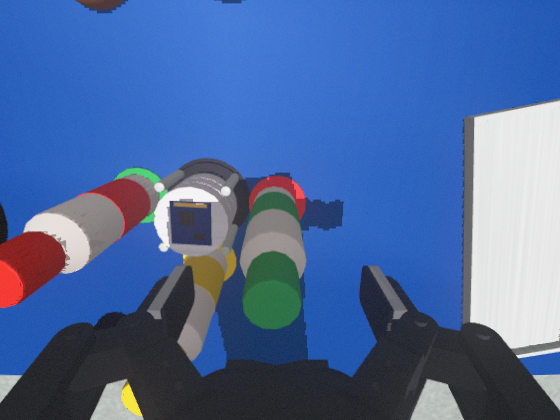

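```bash
python3 - <<'E'
from h import *
i=manip.camera_info('wrist')
print(atz(i,(272,303),.151), proj(i,[[.547,-.041,.151]]))
E
```

```text
[ 0.54680176 -0.03878172  0.151     ] [[276.86113554 302.62616883]]
```

Request:
arm_command(
  force=40,
  moves=[
    [[0.3,0.1,0,0,0],[0.5,0,0,0,0],[0.8,0,0,0,0],[0.9,0,0,0,0],[0.9,0,0,0,0],[0.9,0,0,0,0],[0.9,0,0,0,0]],
  ],
)

```text
clock: 6.13
position: [0.5473, -0.0403, 0.1903]
ee_rot: [0.707, 0.0, -0.707, 0.0]
ft_force: [-0.8, 1.1, 3.7]
grip_width: 0.316
```

Request:
arm_command(
  moves=[
    [[0.9,-0.4,0,0,0],[0.9,-0.6,0,0,0],[0.9,-0.6,0.4,-0.05,0],[0.9,0,0.9,-0.15,0],[0.9,0,1,-0.15,0],[0.9,0,1,-0.15,0],[0.9,0,1,-0.15,0],[0.9,0,1,-0.15,0],[0.9,0,1,-0.15,0],[0.9,0,1,-0.15,0],[0.9,0,1,-0.1,0],[0.9,0,0.6,-0.05,0]],
  ],
)

```text
clock: 7.13
position: [0.5776, -0.2667, 0.2299]
ee_rot: [-0.707, 0.001, 0.707, 0.001]
ft_force: [0.0, -1.3, -1.0]
grip_width: 0.312
```

Request:
arm_command(
  moves=[
    [[0.9,0,0.3,0,0],[0.9,0.3,0.15,0,0],[0.9,0.4,0,0,0],[0.9,0,0,0,0]],
  ],
)

```text
clock: 7.47
position: [0.5775, -0.2726, 0.2097]
ee_rot: [-0.706, -0.001, 0.708, 0.0]
ft_force: [-0.8, -0.9, -2.9]
grip_width: 0.314
```

```bash
python3 - <<'E'
from h import *
go([.5785,-.274,.193],-90)
i,im=snap('scene','s1.png')
E
```

```text
clock 7.47 p [ 0.5775 -0.2726  0.2097] yaw_y -89.9 tilt [-0.003  0.002 -1.   ] w 0.314 q7 -1.33 F [-0.8 -0.9 -2.9]
shift(before turn) units [ 0.67  0.06 -0.04] turn 0.1
shift after turn [ 0.67  0.06 -0.04]
```

View pics/s1.png

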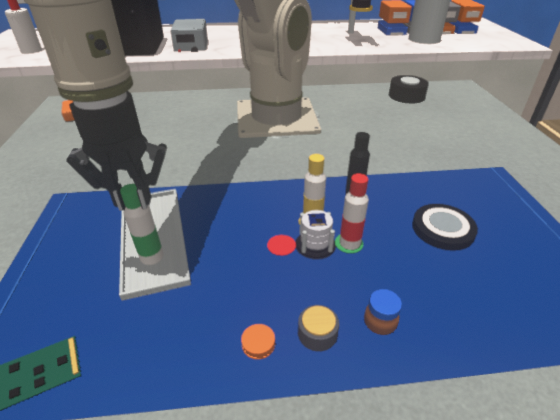

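Request:
arm_command(
  moves=[
    [[0.9,0.3,0,0,0],[0.9,0.25,0,0,0],[0.9,0.12,0,0,0],[0.9,0,0,0,0],[0.9,0,0,0,0]],
  ],
)

```text
clock: 7.93
position: [0.5783, -0.2743, 0.1955]
ee_rot: [-0.707, -0.0, 0.707, -0.0]
ft_force: [-0.7, 0.4, -1.6]
grip_width: 0.317
```

Request:
arm_command(
  moves=[
    [[0.9,0.08,0,0,0],[0.9,0.06,0,0,0],[0.9,0,0,0,0],[0.9,0,0,0,0]],
  ],
)

```text
clock: 8.27
position: [0.5784, -0.2745, 0.1924]
ee_rot: [0.707, -0.0, -0.707, 0.0]
ft_force: [0.1, -0.8, -1.1]
grip_width: 0.314
```

Request:
arm_command(
  moves=[
    [[0.9,0.05,0,0,0],[0.9,0.04,0,0,0],[0.9,0,0,0,0],[0.9,0,0,0,0]],
  ],
)

```text
clock: 8.6
position: [0.5792, -0.2744, 0.1923]
ee_rot: [0.708, -0.0, -0.706, 0.0]
ft_force: [-3.0, 2.5, 12.6]
grip_width: 0.316
```

Request:
arm_command(
  moves=[
    [[0.7,0,0,0,0],[0.3,0,0,0,0],[0,0,0,0,0],[0,0,0,0,0],[0,-0.5,0,0,0],[0,-1,0,0,0],[0,-0.5,-0.5,0.15,0],[0,0,-1,0.3,0],[0,0,-1,0.3,0],[0,0,-1,0.3,0],[0,0,-1,0.3,0],[0,0,-1,0.3,0]],
  ],
)

```text
clock: 9.6
position: [0.5367, -0.1358, 0.2408]
ee_rot: [0.707, -0.0, -0.707, 0.0]
ft_force: [0.8, 0.2, 0.1]
grip_width: 1.0
```

Request:
arm_command(
  moves=[
    [[0,0,-1,0.35,0],[0,0,-1,0.35,0],[0,0,-1,0.35,0],[0,0,-1,0.35,0],[0,0,-1,0.35,0],[0,0,-1,0.2,0],[0,0,-0.35,0,0],[0,0,0,0,0],[0,0,0,0,0]],
  ],
)

```text
clock: 10.35
position: [0.4886, 0.0214, 0.2404]
ee_rot: [0.707, 0.0, -0.707, 0.0]
ft_force: [-0.1, -0.4, 0.1]
grip_width: 1.0
```

```bash
python3 - <<'E'
from h import *
go([.488,.022,.19],-90)
i,im=snap('wrist','w4.png')
im2=cv2.cvtColor(im,cv2.COLOR_RGB2HSV)
manip.camera('scene'); 
for r in manip.regions_of('green_bottle','scene')[:1]: print(r['rect'],r['confidence'])
print(proj(i,[[.488,.022,.151]]))
E
```

```text
clock 10.35 p [0.4886 0.0214 0.2404] yaw_y -89.97 tilt [ 0.001 -0.001 -1.   ] w 1.0 q7 -1.77 F [-0.1 -0.4  0.1]
shift(before turn) units [ 2.02 -0.03  0.03] turn 0.03
shift after turn [ 2.02 -0.03  0.03]
[122.4, 192.6, 165.4, 272.0] 0.7
[[275.51888716 254.83697948]]
```

View pics/w4.png

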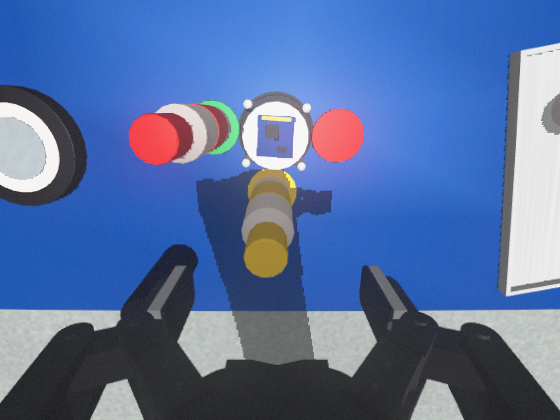

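```bash
python3 - <<'E'
from h import *
i=manip.camera_info('wrist')
print('yc',atz(i,(266,257),.151),'redcap',atz(i,(160,139),.151))
im=cv2.imread('pics/w4.png'); b,g,r=[im[:,:,k].astype(int) for k in range(3)]
m=((r>150)&(g<100)&(b<100)).astype(np.uint8); m[:,:305]=0
cs=max(cv2.findContours(m,0,1)[0],key=cv2.contourArea)[:,0]
print('redpad',cv2.fitEllipse(np.array([atz(i,p,.003)[:2] for p in cs],np.float32)*1000))
P=np.array([atz(i,p,.056) for p in [(248,104),(307,107),(301,167),(246,163)]]);print(P,P.mean(0))
cv2.imwrite('pics/w4c.png',cv2.resize(im[80:190,220:375],None,fx=5,fy=5,interpolation=cv2.INTER_CUBIC))
E
```

```text
yc [0.48671477 0.02674122 0.151     ] redcap [0.55699807 0.08213144 0.151     ]
redpad ((535.4038696289062, -62.21068572998047), (3.48252010345459, 9.500102996826172), 80.88709259033203)
[[ 0.5763131   0.0433877   0.056     ]
 [ 0.57382192 -0.00502523  0.056     ]
 [ 0.52413677 -0.00121417  0.056     ]
 [ 0.52781516  0.04677085  0.056     ]] [0.55052174 0.02097979 0.056     ]
```

View pics/w4c.png

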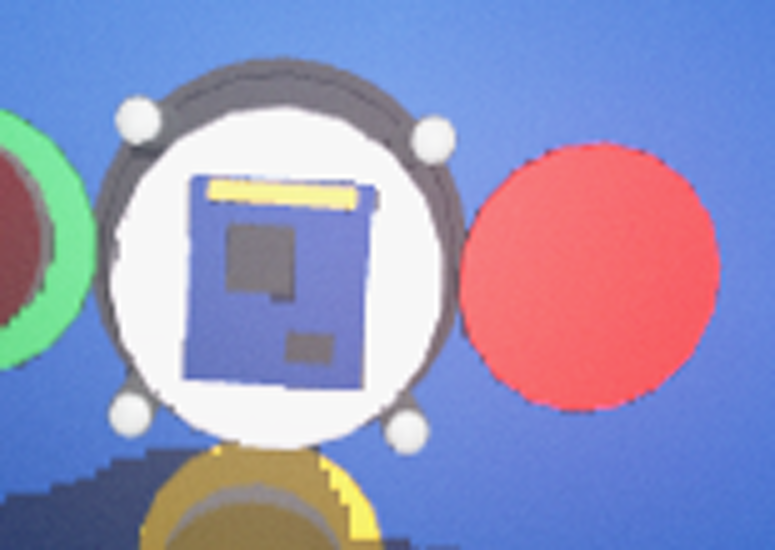

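Request:
arm_command(
  moves=[
    [[0,0.5,-0.22,0.05,0],[0,0.8,0,0,0],[0.2,0.5,0,0,0],[0.2,0.2,0,0,0],[0.4,0,0,0,0],[0.6,0,0,0,0],[0.9,0,0,0,0],[0.9,0,0,0,0],[0.9,0,0,0,0],[0.9,0,0,0,0]],
  ],
)

```text
clock: 11.33
position: [0.4876, 0.0274, 0.1909]
ee_rot: [0.708, -0.0, -0.706, 0.0]
ft_force: [-0.4, 0.6, 6.4]
grip_width: 0.314
```

Request:
arm_command(
  moves=[
    [[0.9,-0.4,0,0,0],[0.9,-0.6,0,0,0],[0.9,-0.6,0.4,0,0],[0.9,0,0.9,0,0],[0.9,0,1,0,0],[0.9,0,1,0,0],[0.9,0,1,0,0],[0.9,0,1,0,0],[0.9,0,1,-0.1,0],[0.9,0,1,-0.1,0],[0.9,0,1,-0.1,0],[0.9,0,1,-0.1,0]],
  ],
)

```text
clock: 12.33
position: [0.4968, -0.2065, 0.2304]
ee_rot: [-0.707, 0.0, 0.707, -0.0]
ft_force: [-0.4, 0.4, -1.0]
grip_width: 0.314
```

Request:
arm_command(
  moves=[
    [[0.9,0,1,-0.1,0],[0.9,0,1,0,0],[0.9,0,0.9,0,0],[0.9,0,0.4,0,0],[0.9,0.5,0.05,0,0],[0.9,0.6,0,0,0],[0.9,0.3,0,0,0],[0.9,0,0,0,0],[0.9,0,0,0,0]],
  ],
)

```text
clock: 13.08
position: [0.4997, -0.2875, 0.1944]
ee_rot: [-0.707, -0.001, 0.707, -0.0]
ft_force: [0.3, 0.7, -0.8]
grip_width: 0.314
```

```bash
python3 - <<'E'
from h import *
go([.5,-.289,.1923],-90)
i,im=snap('scene','s2.png')
E
```

```text
clock 13.08 p [ 0.4997 -0.2875  0.1944] yaw_y -89.9 tilt [-0.001  0.001 -1.   ] w 0.314 q7 -1.23 F [ 0.3  0.7 -0.8]
shift(before turn) units [ 0.09  0.06 -0.01] turn 0.1
shift after turn [ 0.09  0.06 -0.01]
```

View pics/s2.png

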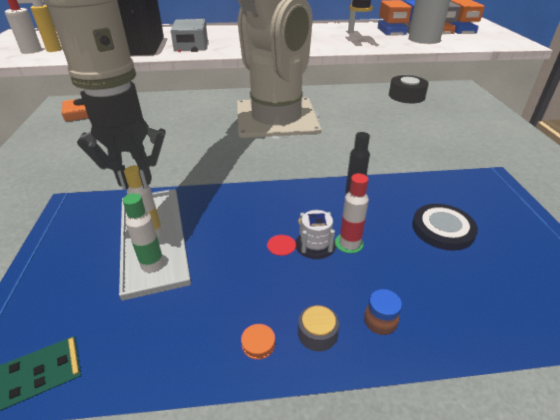

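Request:
arm_command(
  moves=[
    [[0.9,0.06,0.05,0,0],[0.9,0.06,0,0,0],[0.9,0.03,0,0,0],[0.9,0,0,0,0]],
  ],
)

```text
clock: 13.47
position: [0.5002, -0.2902, 0.1925]
ee_rot: [0.708, -0.0, -0.707, 0.0]
ft_force: [-2.2, 2.1, 8.0]
grip_width: 0.314
```

Request:
arm_command(
  moves=[
    [[0.7,0,0,0,0],[0.3,0,0,0,0],[0,0,0,0,0],[0,-0.3,0,0,0],[0,-0.7,0,0,0],[0,-1,0,0,0],[0,0,-1,0,0],[0,0,-1,0,0],[0,0,-1,0,0],[0,0,-1,-0.2,0],[0,0,-1,-0.2,0],[0,0,-1,-0.2,0]],
  ],
)

```text
clock: 14.47
position: [0.5146, -0.1391, 0.2418]
ee_rot: [0.707, -0.0, -0.707, 0.0]
ft_force: [0.1, 0.7, -0.1]
grip_width: 1.002
```

Request:
arm_command(
  moves=[
    [[0,0,-1,-0.2,0],[0,0,-1,-0.2,0],[0,0,-1,-0.2,0],[0,0,-1,-0.2,0],[0,0,-1,-0.2,0],[0,0,-1,-0.2,0],[0,0,-1,-0.2,0],[0,0,-1,-0.2,0],[0,0,-0.7,-0.08,0],[0,0,-0.2,0,0],[0,0,0,0,0],[0,0,0,0,0]],
  ],
)

```text
clock: 15.47
position: [0.5565, 0.0813, 0.2412]
ee_rot: [-0.707, 0.0, 0.707, -0.0]
ft_force: [-0.9, -0.8, 0.1]
grip_width: 1.0
```

```bash
python3 - <<'E'
from h import *
go([.557,.082,.19],-90)
i,im=snap('wrist','w5.png')
print(proj(i,[[.557,.082,.151]]))
E
```

```text
clock 15.47 p [0.5565 0.0813 0.2412] yaw_y -90.02 tilt [-0.    -0.001 -1.   ] w 1.0 q7 -1.94 F [-0.9 -0.8  0.1]
shift(before turn) units [ 2.05 -0.03 -0.02] turn -0.02
shift after turn [ 2.05 -0.03 -0.02]
[[275.39297797 252.54236508]]
```

View pics/w5.png

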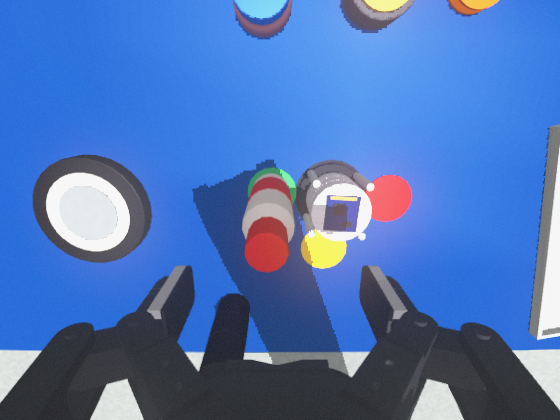

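Request:
arm_command(
  moves=[
    [[0,0.5,-0.2,0,0],[0,0.8,0,0,0],[0.2,0.5,0,0,0],[0.2,0.22,0,0,0],[0.4,0,0,0,0],[0.6,0,0,0,0],[0.9,0,0,0,0],[0.9,0,0,0,0],[0.9,0,0,0,0],[0.9,0,0,0,0]],
  ],
)

```text
clock: 16.35
position: [0.557, 0.0874, 0.1916]
ee_rot: [0.708, 0.0, -0.706, 0.0]
ft_force: [-0.4, 0.4, 5.1]
grip_width: 0.315
```

Request:
arm_command(
  moves=[
    [[0.9,-0.4,0,0,0],[0.9,-0.8,0,0,0],[0.9,-1,0,0,0],[0.9,-1,0.3,0.1,0],[0.9,0,0.7,0.25,0],[0.9,0,0.9,0.4,0],[0.9,0,0.95,0.4,0],[0.9,0,1,0.4,0],[0.9,0,1,0.4,0],[0.9,0,1,0.4,0],[0.9,0,1,0.4,0],[0.9,0,1,0.4,0]],
  ],
)

```text
clock: 17.35
position: [0.4769, -0.11, 0.2712]
ee_rot: [0.707, 0.0, -0.707, 0.0]
ft_force: [0.0, -0.1, -3.0]
grip_width: 0.316
```

Request:
arm_command(
  moves=[
    [[0.9,0,1,0.4,0],[0.9,0,1,0.4,0],[0.9,0,1,0.4,0],[0.9,0,1,0.4,0],[0.9,0,1,0.4,0],[0.9,0,0.9,0.3,0],[0.9,0,0.7,0.2,0],[0.9,0,0.3,0.1,0],[0.9,0,0,0,0],[0.9,0,0,0,0]],
  ],
)

```text
clock: 18.18
position: [0.4131, -0.2806, 0.2708]
ee_rot: [0.707, 0.0, -0.707, -0.0]
ft_force: [-1.0, 0.9, -1.5]
grip_width: 0.312
```

```bash
python3 - <<'E'
from h import *
go([.4215,-.304,.1936],-90)
i,im=snap('scene','s3.png')
E
```

```text
clock 18.18 p [ 0.4131 -0.2806  0.2708] yaw_y -89.97 tilt [ 0.     0.001 -1.   ] w 0.312 q7 -1.09 F [-1.   0.9 -1.5]
shift(before turn) units [ 3.09  0.94 -0.34] turn 0.03
shift after turn [ 3.09  0.94 -0.34]
```

View pics/s3.png

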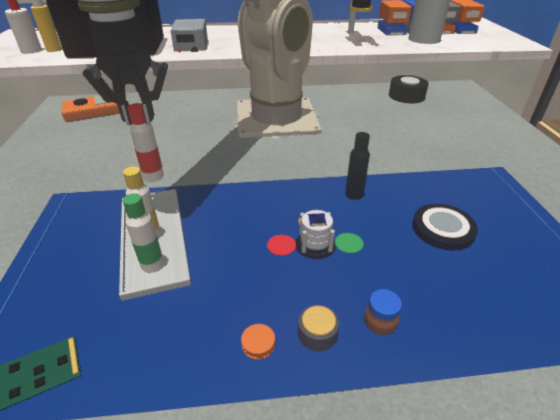

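Request:
arm_command(
  moves=[
    [[0.9,0.3,0.4,-0.15,0],[0.9,0.6,0.4,-0.15,0],[0.9,0.8,0.14,-0.04,0],[0.9,0.7,0,0,0],[0.9,0.4,0,0,0],[0.9,0.2,0,0,0],[0.9,0,0,0,0],[0.9,0,0,0,0]],
  ],
)

```text
clock: 18.9
position: [0.4218, -0.3046, 0.1964]
ee_rot: [0.707, 0.0, -0.707, 0.0]
ft_force: [-0.0, -0.4, -1.5]
grip_width: 0.314
```

Request:
arm_command(
  moves=[
    [[0.9,0.06,0,0,0],[0.9,0.06,0,0,0],[0.9,0.03,0,0,0],[0.9,0,0,0,0]],
  ],
)

```text
clock: 19.23
position: [0.4221, -0.3052, 0.1936]
ee_rot: [0.708, -0.0, -0.706, 0.001]
ft_force: [-1.9, 0.9, 7.4]
grip_width: 0.317
```

Request:
arm_command(
  moves=[
    [[0.7,0,0,0,0],[0.3,0,0,0,0],[0,0,0,0,0],[0,-0.4,0,0,0],[0,-0.8,0,0,0],[0,-1,0,0,0],[0,-0.8,-0.6,0,0],[0,0,-1,-0.2,0],[0,0,-1,-0.3,0],[0,0,-1,-0.3,0],[0,0,-1,-0.3,0],[0,0,-1,-0.3,0]],
  ],
)

```text
clock: 20.23
position: [0.4565, -0.1638, 0.2679]
ee_rot: [0.707, -0.0, -0.707, 0.0]
ft_force: [0.5, -0.1, 0.6]
grip_width: 0.999
```

Request:
arm_command(
  moves=[
    [[0,0,-1,-0.3,0],[0,0,-1,-0.3,0],[0,0,-1,-0.3,0],[0,0,-1,-0.3,0],[0,0,-1,-0.3,0],[0,0,-1,-0.2,0],[0,0,-0.9,0,0],[0,0,-0.5,0,0],[0,0,0,0,0],[0,0,0,0,0]],
  ],
)

```text
clock: 21.07
position: [0.4988, 0.0201, 0.2675]
ee_rot: [0.707, 0.0, -0.707, 0.001]
ft_force: [-0.1, -1.0, -0.3]
grip_width: 0.996
```

```bash
python3 - <<'E'
from h import *
go([.55,.021,.19],-94)
i,im=snap('wrist','w6.png')
j,im=snap('scene','s4.png')
im=cv2.imread('pics/w6.png')
cv2.imwrite('pics/w6.png',im)
E
```

```text
clock 21.07 p [0.4988 0.0201 0.2675] yaw_y -89.92 tilt [ 0.001 -0.    -1.   ] w 0.996 q7 -1.76 F [-0.1 -1.  -0.3]
shift(before turn) units [ 3.1  -0.03 -2.04] turn 4.08
shift after turn [ 3.1  -0.18 -2.04]
```

View pics/w6.png

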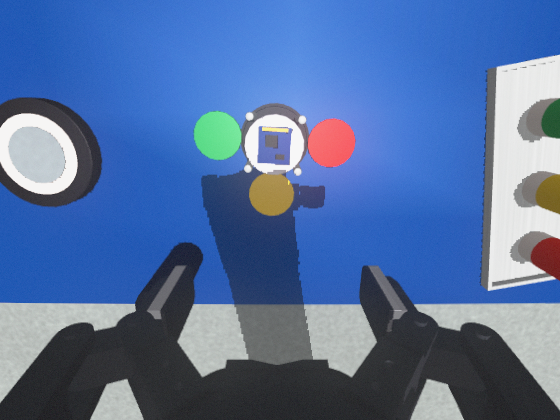

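View pics/s4.png

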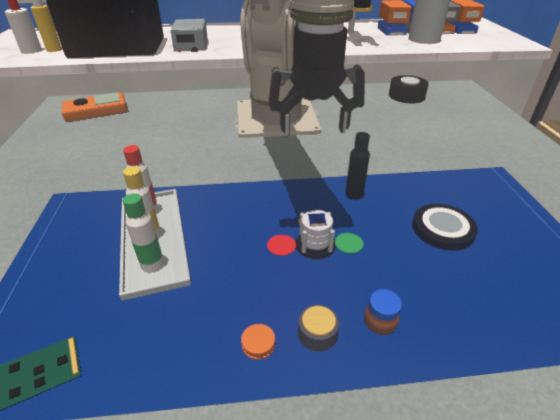

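Three bottles stand in the tray. Now pads (green at 217,135; red 331,143; yellow 271,194) and carrier (275,143) precisely.

```bash
cat > pads.py <<'E'
from h import *
def pads(fn,i,dz=0):
    im=cv2.imread(fn); h=cv2.cvtColor(im,cv2.COLOR_BGR2HSV); H,S,V=[h[:,:,k].astype(int) for k in range(3)]
    out={}
    for n,m in dict(red=((H<8)|(H>172))&(S>120)&(V>120),green=(H>50)&(H<85)&(S>100)&(V>90),yellow=(H>14)&(H<35)&(S>110)&(V>90)).items():
        k,l,st,ce=cv2.connectedComponentsWithStats(m.astype(np.uint8))
        for a in np.argsort(-st[1:,4])[:3]+1:
            if st[a,4]<150: continue
            cs=max(cv2.findContours((l==a).astype(np.uint8),0,1)[0],key=cv2.contourArea)[:,0]
            P=np.array([atz(i,p,.003)[:2] for p in cs],np.float32)*1000
            c,r=cv2.minEnclosingCircle(P); e=cv2.fitEllipse(P) if len(P)>5 else None
            print(n,np.round(ce[a],1),'encl',np.round(c,1),round(r,1),'ell',np.round(e[0],1),np.round(e[1],1))
E
python3 - <<'E'
from pads import *
i=manip.camera_info('wrist'); pads('pics/w6.png',i)
im=cv2.imread('pics/w6.png'); g=im.min(2)
m=(g>150).astype(np.uint8); m[:,:225]=0;m[:,330:]=0;m[190:]=0;m[:95]=0
k,l,st,ce=cv2.connectedComponentsWithStats(m)
for a in range(1,k):
    if st[a,4]>4: print(st[a],ce[a],atz(i,ce[a],.056)[:2])
cs=max(cv2.findContours(m,0,1)[0],key=cv2.contourArea)[:,0]
P=np.array([atz(i,p,.062)[:2] for p in cs],np.float32)*1000; print('carrier',cv2.minEnclosingCircle(P),cv2.fitEllipse(P))
m=(g>120).astype(np.uint8); m[:,130:]=0;m[260:]=0
cs=max(cv2.findContours(m,0,1)[0],key=cv2.contourArea)[:,0]
P=np.array([atz(i,p,.02)[:2] for p in cs],np.float32)*1000; print('stage',cv2.fitEllipse(P))
E
```

```text
red [330.9 142.4] encl [546.9 -42.4] 26.5 ell [546.9 -42.5] [51.6 51.9]
red [549.8 246.6] encl [ 408.6 -331.2] 21.3 ell [ 416.2 -332.7] [22.7 42.1]
green [217.2 135.1] encl [555.2  84.4] 26.7 ell [555.2  84.5] [51.8 52.2]
yellow [271.1 193.9] encl [487.4  25.1] 26.4 ell [487.   25.1] [50.  51.8]
yellow [549.3 193.7] encl [ 485.6 -317.4] 26.3 ell [ 486.4 -310.6] [29.2 52. ]
[245 112   9   9  57] [249.26315789 115.85964912] [0.5769254  0.04347497]
[ 244  114   60   62 1790] [274.54469274 143.29888268] [0.55208555 0.02038338]
[298 115   8   9  59] [301.76271186 119.22033898] [ 0.57382935 -0.00480621]
[244 164   8   9  51] [247.45098039 168.05882353] [0.52858711 0.04677667]
carrier ((547.9400024414062, 17.531341552734375), 32.20507049560547) ((550.4236450195312, 20.182178497314453), (53.143348693847656, 58.645023345947266), 132.70823669433594)
stage ((537.0885620117188, 279.41046142578125), (85.34993743896484, 88.40232849121094), 68.85018920898438)
```

Request:
arm_command(
  moves=[
    [[0.2,0,0,0,3.7],[0.33,0.5,-0.1,-0.7,0],[0.33,0.8,-0.07,-0.7,0],[0.33,0.8,0,-0.68,0],[0.33,0.5,0,0,0],[0.33,0,0,0,0],[0.33,0,0,0,0],[0.33,0,0,0,0]],
  ],
)

```text
clock: 21.83
position: [0.5509, 0.0205, 0.203]
ee_rot: [0.707, -0.023, -0.706, -0.023]
ft_force: [-0.0, 0.6, 1.5]
grip_width: 0.669
```

```bash
python3 - <<'E'
from h import *
go([.551,.021,.12],-93.7)
i,im=snap('wrist','w7.png')
E
```

```text
clock 21.83 p [0.5509 0.0205 0.203 ] yaw_y -93.73 tilt [ 0.001 -0.    -1.   ] w 0.669 q7 -1.9 F [-0.   0.6  1.5]
shift(before turn) units [ 3.32 -0.02 -0.  ] turn -0.03
shift after turn [ 3.32 -0.02 -0.  ]
```

View pics/w7.png

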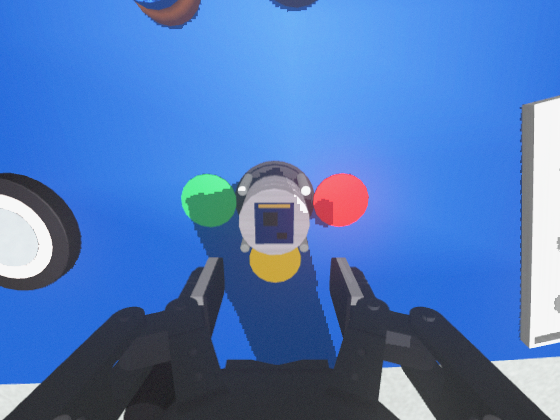

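```bash
python3 - <<'E'
from h import *
i=manip.camera_info('wrist');o=manip.get_obs();Rm=R.from_quat(o['ee_rot']).as_matrix()
for p,y in [((222,258),-.0284),((331,260),.0284)]:
    c,d=ray(i,p); c=Rm.T@(c-o['position']); d=Rm.T@d
    print('tip',c+d*(y-c[1])/d[1])
print(atz(i,(275,214),.062), proj(i,[[.551,.021,.062]]))
E
```

```text
tip [ 0.0657214  -0.0284     -0.00988977]
tip [ 0.06625648  0.0284     -0.00835065]
[0.55856628 0.02136226 0.062     ] [[276.12946446 223.15118803]]
```

Request:
arm_command(
  force=40,
  moves=[
    [[0.1,0,0,0,0],[0.1,0.8,0,0,0],[0.1,0.9,0,0,0],[0.1,0.8,0,0,0],[0.1,0.6,0,0,0],[0.1,0.3,0,0,0],[0.1,0,0,0,0],[0.1,0,0,0,0]],
  ],
)

```text
clock: 22.55
position: [0.5513, 0.0209, 0.1178]
ee_rot: [0.707, -0.023, -0.706, -0.023]
ft_force: [0.1, 0.3, 0.8]
grip_width: 0.899
```

```bash
python3 - <<'E'
from h import *
go([.551,.021,.1175],-93.7)
i,im=snap('wrist','w8.png')
i,im=snap('scene','s8.png')
cv2.imwrite('pics/s8c.png',cv2.resize(im[150:290,240:400,::-1],None,fx=4,fy=4))
E
```

```text
clock 22.55 p [0.5513 0.0209 0.1178] yaw_y -93.69 tilt [ 0.001 -0.    -1.   ] w 0.899 q7 -1.95 F [0.1 0.3 0.8]
shift(before turn) units [ 0.01 -0.    0.01] turn 0.01
shift after turn [ 0.01 -0.    0.01]
```

View pics/w8.png

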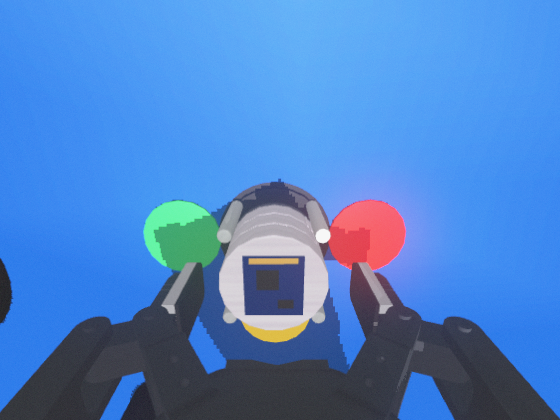

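View pics/s8c.png

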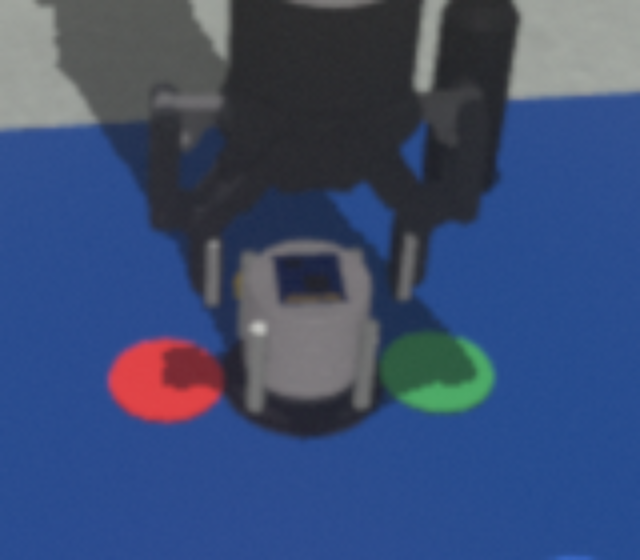

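Request:
arm_command(
  moves=[
    [[0.25,0,0,0,0],[0.35,0,0,0,0],[0.5,0,0,0,0],[0.6,0,0,0,0],[0.6,0,0,0,0],[0.6,0,0,0,0]],
  ],
)

```text
clock: 23.15
position: [0.5511, 0.0209, 0.117]
ee_rot: [0.707, -0.023, -0.707, -0.023]
ft_force: [0.7, -0.6, 1.0]
grip_width: 0.636
```

```bash
python3 - <<'E'
from h import *
go([.551,.021,.1175],-93.7)
i,im=snap('wrist','w9.png')
E
```

```text
clock 23.15 p [0.5511 0.0209 0.117 ] yaw_y -93.69 tilt [ 0. -0. -1.] w 0.636 q7 -1.96 F [ 0.7 -0.6  1. ]
shift(before turn) units [-0.02 -0.    0.  ] turn 0.01
shift after turn [-0.02 -0.    0.  ]
```

View pics/w9.png

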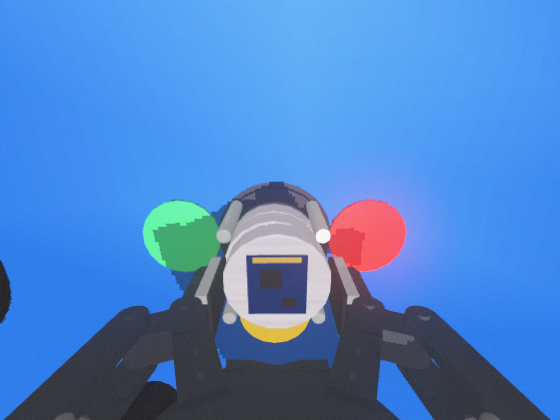

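Request:
arm_command(
  moves=[
    [[0.7,0,0,0,0],[0.7,-0.3,0,0,0],[0.7,-0.4,0,0,0],[0.7,-0.5,0,0,0],[0.7,-0.6,0,0,0],[0.7,-0.6,0,0,0],[0.7,0,0,0,0]],
  ],
)

```text
clock: 23.78
position: [0.5525, 0.0212, 0.181]
ee_rot: [0.709, -0.023, -0.705, -0.023]
ft_force: [-0.3, 0.1, -0.3]
grip_width: 0.636
```

```bash
python3 - <<'E'
from h import *
go([.5372,.2775,.17],-93.7)
i,im=snap('wrist','w10.png')
i,im=snap('scene','s10.png')
cv2.imwrite('pics/s10c.png',cv2.resize(im[150:290,240:400,::-1],None,fx=4,fy=4))
E
```

```text
clock 23.78 p [0.5525 0.0212 0.181 ] yaw_y -93.69 tilt [ 0.005 -0.    -1.   ] w 0.636 q7 -1.91 F [-0.3  0.1 -0.3]
shift(before turn) units [  0.43 -10.19   1.27] turn 0.01
shift after turn [  0.43 -10.19   1.27]
```

View pics/w10.png

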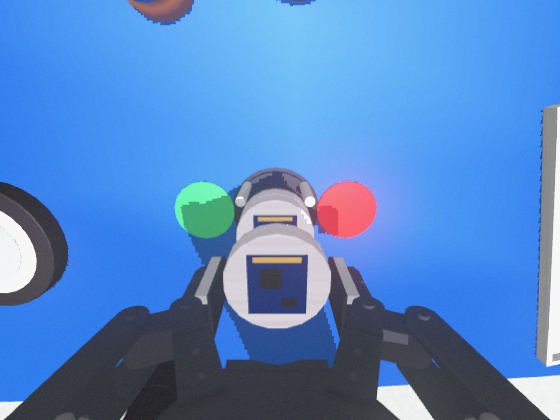

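View pics/s10c.png

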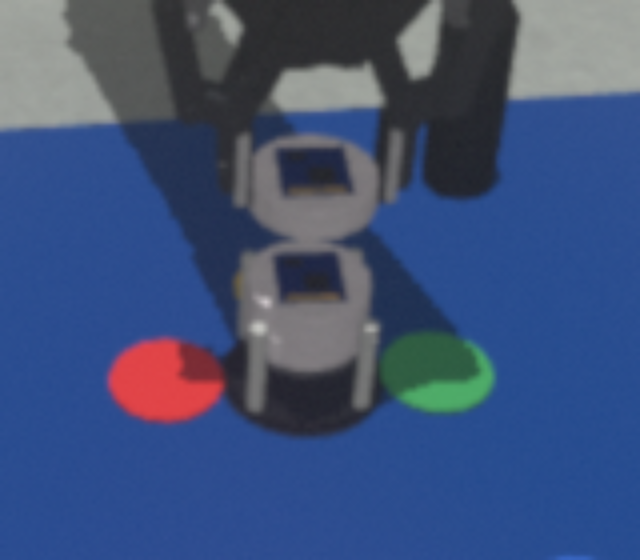

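Request:
arm_command(
  moves=[
    [[0.7,0,-0.5,0.05,0],[0.7,0,-0.9,0.1,0],[0.7,0,-1,0.12,0],[0.7,0,-1,0.12,0],[0.7,0,-1,0.12,0],[0.7,0,-1,0.12,0],[0.7,0,-1,0.14,0],[0.7,0,-1,0.14,0],[0.7,0,-1,0.14,0],[0.7,0,-0.9,0.14,0],[0.7,0,-0.6,0.08,0],[0.7,0,-0.29,0,0]],
  ],
)

```text
clock: 24.88
position: [0.5337, 0.2808, 0.1761]
ee_rot: [-0.706, 0.021, 0.707, 0.022]
ft_force: [-0.8, 0.3, -1.1]
grip_width: 0.633
```

Request:
arm_command(
  moves=[
    [[0.7,0.4,0,0,0],[0.7,0.8,0,0,0],[0.7,0.6,0,0,0],[0.7,0,0,0,0],[0.7,0,0,0,0]],
  ],
)

```text
clock: 25.3
position: [0.5354, 0.2758, 0.1306]
ee_rot: [-0.706, 0.024, 0.707, 0.023]
ft_force: [0.5, -0.3, -0.5]
grip_width: 0.636
```

```bash
python3 - <<'E'
from h import *
go([.5372,.2775,.092],-93.7)
i,im=snap('wrist','w11.png')
m=(im.min(2)>120)
print(proj(i,[[.5372,.2775,.02]]))
E
```

```text
clock 25.3 p [0.5354 0.2758 0.1306] yaw_y -93.76 tilt [-0.002 -0.002 -1.   ] w 0.636 q7 -2.43 F [ 0.5 -0.3 -0.5]
shift(before turn) units [ 1.54 -0.08 -0.07] turn -0.06
shift after turn [ 1.54 -0.08 -0.07]
[[273.70136579 236.66026193]]
```

View pics/w11.png

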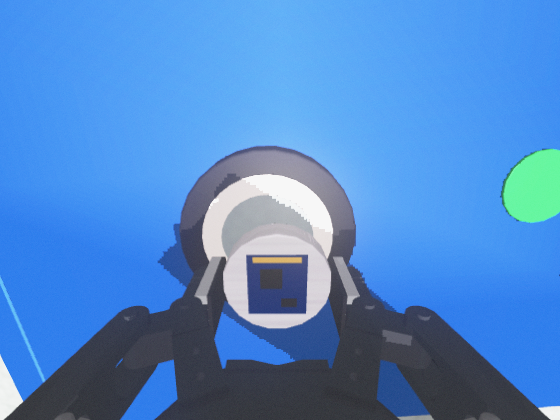

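Request:
arm_command(
  moves=[
    [[0.7,0.4,-0.15,-0.07,0],[0.7,0.5,0,0,0],[0.7,0.35,0,0,0],[0.7,0.15,0,0,0],[0.7,0,0,0,0],[0.7,0,0,0,0]],
  ],
)

```text
clock: 25.85
position: [0.5375, 0.2808, 0.0966]
ee_rot: [-0.707, 0.023, 0.707, 0.023]
ft_force: [0.0, 0.1, -1.4]
grip_width: 0.635
```

```bash
python3 - <<'E'
from h import *
go([.5372,.2795,.091],-93.7)
i,im=snap('wrist','w12.png')
print(proj(i,[[.5372,.2795,.02],[.5372,.2795,.036]]))
E
```

```text
clock 25.85 p [0.5375 0.2808 0.0966] yaw_y -93.69 tilt [-0.001 -0.    -1.   ] w 0.635 q7 -2.46 F [ 0.   0.1 -1.4]
shift(before turn) units [0.22 0.05 0.01] turn 0.01
shift after turn [0.22 0.05 0.01]
[[279.00500326 264.72123692]
 [279.25893696 280.28397303]]
```

View pics/w12.png

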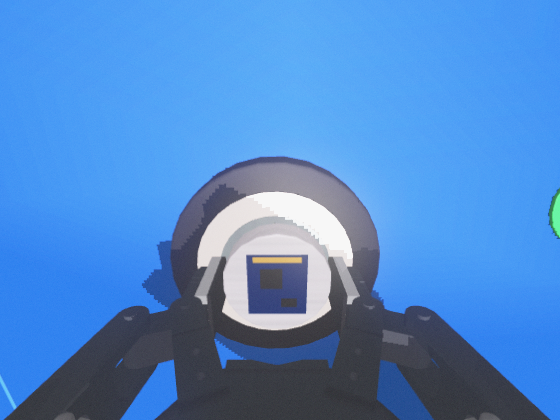

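```bash
python3 - <<'E'
from h import *
i=manip.camera_info('wrist')
for cx in [.5335,.5375,.5415]:
    a=np.linspace(0,6.283,181); out=[]
    for r,z in [(.044,.02),(.06,.02)]:
        q=proj(i,np.c_[cx+r*np.cos(a),.281+r*np.sin(a),0*a+z]); out+= [q.min(0).round(1),q.max(0).round(1)]
    print(cx,out)
E
```

```text
0.5335 [array([199.9, 196.6]), array([354.2, 332.8]), array([171.7, 166.2]), array([382.5, 353. ])]
0.5375 [array([198.9, 189.2]), array([354.4, 327.6]), array([170.4, 158.3]), array([382.9, 348.1])]
0.5415 [array([197.8, 181.7]), array([354.5, 322.3]), array([169.1, 150.3]), array([383.3, 343.1])]
```

Request:
arm_command(
  moves=[
    [[0.7,0.1,0,0,0],[0.7,0.08,0,0,0],[0.7,0.03,0,0,0],[0.7,0,0,0,0],[0.7,0,0,0,0]],
  ],
)

```text
clock: 26.32
position: [0.538, 0.2811, 0.0932]
ee_rot: [0.707, -0.023, -0.706, -0.023]
ft_force: [-4.2, -2.2, 12.3]
grip_width: 0.636
```

Request:
arm_command(
  moves=[
    [[0.5,-0.05,0,0,0],[0.3,0,0,0,0],[0.15,0,0,0,0],[0.1,0,0,0,0],[0.1,0,0,0,0],[0.1,-0.3,0,0,0],[0.1,-0.7,0,0,0],[0,-1,0,0,0],[0,-1,0,0,0],[0,-1,0,0,0],[0,-1,0.3,0,-3.7],[0,0,0.5,0,0]],
  ],
)

```text
clock: 27.32
position: [0.5381, 0.2634, 0.2237]
ee_rot: [0.709, 0.004, -0.705, 0.001]
ft_force: [0.3, 0.3, -0.1]
grip_width: 1.001
```

```bash
python3 - <<'E'
from h import *
go([.5783,-.2745,.24],-90)
i,im=snap('wrist','w13.png')
E
```

```text
clock 27.32 p [0.5381 0.2634 0.2237] yaw_y -89.64 tilt [ 0.007  0.004 -1.   ] w 1.001 q7 -2.29 F [ 0.3  0.3 -0.1]
shift(before turn) units [-0.73 21.52 -1.48] turn 0.36
shift after turn [-0.73 21.51 -1.61]
```

View pics/w13.png

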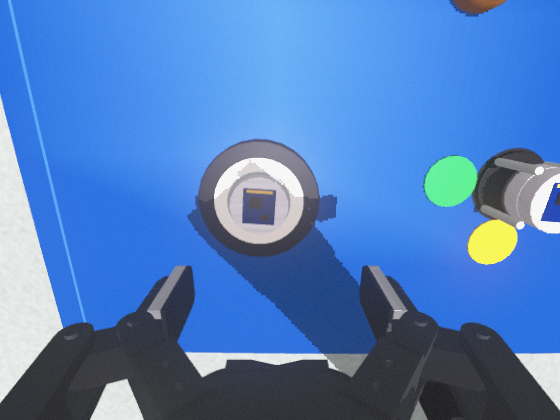

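```bash
python3 - <<'E'
from h import *
i=manip.camera_info('wrist'); 
im=cv2.imread('pics/w13.png'); g=im.max(2)
# stage outer: dark
m=(im[:,:,2]>0)
h=cv2.cvtColor(im,cv2.COLOR_BGR2HSV); blue=((h[:,:,0]>100)&(h[:,:,0]<125)&(h[:,:,1]>150)).astype(np.uint8)
print('stage from edges',[atz(i,p,.02).round(4)[:2].tolist() for p in [(199,196),(319,196),(259,139),]])
w=((im.min(2)>185)).astype(np.uint8); w[:120]=0; w[260:]=0; w[:,:190]=0;w[:,330:]=0
cs=np.concatenate([c[:,0] for c in cv2.findContours(w,0,1)[0]])
hull=cv2.convexHull(cs)[:,0]
P=np.array([atz(i,p,.02)[:2] for p in hull],np.float32)*1000; print('white',cv2.fitEllipse(P),cv2.minEnclosingCircle(P))
print('carrier proj r28 z.036 at:')
for c in [(.5372,.281),(.5372,.2775),(.537,.285)]:
    a=np.linspace(0,6.28,90); q=proj(i,np.c_[c[0]+.028*np.cos(a),c[1]+.028*np.sin(a),0*a+.036]); print(c,q.min(0),q.max(0))
cv2.imwrite('pics/w13c.png',cv2.resize(im[130:265,190:330],None,fx=4,fy=4,interpolation=cv2.INTER_CUBIC))
E
```

```text
stage from edges [[0.544, 0.3342], [0.5438, 0.2184], [0.5976, 0.2751]]
white ((538.0809326171875, 276.8929138183594), (86.47338104248047, 86.6114501953125), 177.35470581054688) ((538.1915283203125, 276.8542785644531), 43.52494812011719)
carrier proj r28 z.036 at:
(0.5372, 0.281) [222.49320448 177.85593376] [283.42238317 235.79010409]
(0.5372, 0.2775) [226.30491942 177.8483164 ] [287.23226617 235.7853747 ]
(0.537, 0.285) [218.15234457 178.08574553] [279.06798085 235.98903026]
```

View pics/w13c.png

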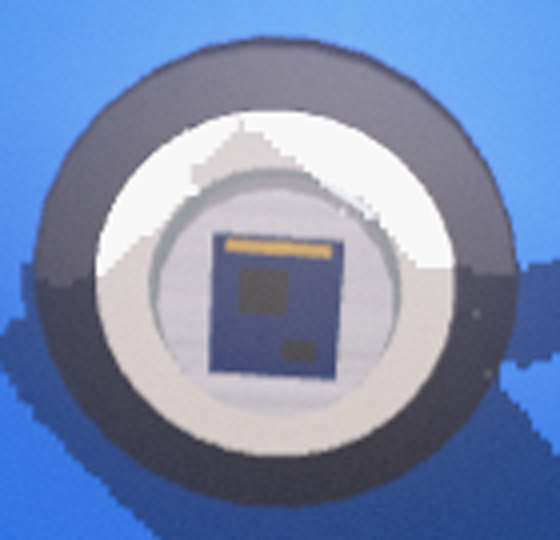

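Request:
arm_command(
  moves=[
    [[0,-0.35,1,-0.05,0.36],[0,-0.35,1,-0.05,0],[0,0,1,-0.05,0],[0,0,1,-0.05,0],[0,0,1,-0.05,0],[0,0,1,-0.1,0],[0,0,1,-0.1,0],[0,0,1,-0.1,0],[0,0,1,-0.1,0],[0,0,1,-0.1,0],[0,0,1,-0.1,0],[0,0,1,-0.1,0]],
  ],
)

```text
clock: 28.37
position: [0.5588, -0.0407, 0.2348]
ee_rot: [-0.707, 0.003, 0.707, 0.003]
ft_force: [0.1, 0.1, 0.4]
grip_width: 1.001
```

Request:
arm_command(
  moves=[
    [[0,0,1,-0.1,0],[0,0,1,-0.1,0],[0,0,1,-0.1,0],[0,0,1,-0.1,0],[0,0,1,-0.1,0],[0,0,1,-0.1,0],[0,0,1,-0.05,0],[0,0,1,0,0],[0,0,1,0,0],[0,0,0.4,0,0],[0,0,0,0,0],[0,0,0,0,0]],
  ],
)

```text
clock: 29.37
position: [0.5739, -0.2736, 0.2348]
ee_rot: [-0.707, 0.002, 0.707, 0.003]
ft_force: [0.5, 0.5, 0.1]
grip_width: 1.002
```

```bash
python3 - <<'E'
from h import *
go([.5783,-.2745,.1923],-90)
i,im=snap('wrist','w14.png')
print(proj(i,[[.5783,-.2745,.153],[.5002,-.29,.153]]))
E
```

```text
clock 29.37 p [ 0.5739 -0.2736  0.2348] yaw_y -90.38 tilt [-0.001  0.001 -1.   ] w 1.002 q7 -1.33 F [0.5 0.5 0.1]
shift(before turn) units [ 1.7   0.04 -0.18] turn -0.38
shift after turn [ 1.7   0.04 -0.18]
[[278.33712595 253.11413186]
 [302.33865014 358.24248628]]
```

View pics/w14.png

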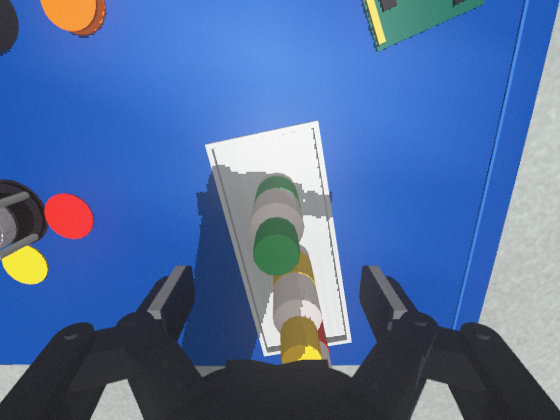

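Request:
arm_command(
  moves=[
    [[0,0.5,0,-0.18,0],[0,0.7,0,0,0],[0.2,0.4,0,0,0],[0.2,0.1,0,0,0],[0.4,0,0,0,0],[0.6,0,0,0,0],[0.9,0,0,0,0],[0.9,0,0,0,0],[0.9,0,0,0,0],[0.9,0,0,0,0]],
  ],
)

```text
clock: 30.25
position: [0.579, -0.2743, 0.1939]
ee_rot: [0.708, -0.002, -0.707, -0.002]
ft_force: [0.0, 1.3, 5.3]
grip_width: 0.316
```

Request:
arm_command(
  moves=[
    [[0.9,-0.4,0,0,0],[0.9,-0.8,0,0,0],[0.9,-1,0,0,0],[0.9,-1,-0.3,0,0],[0.9,0,-0.7,0.05,0],[0.9,0,-0.9,0.05,0],[0.9,0,-1,0.05,0],[0.9,0,-1,0.05,0],[0.9,0,-1,0.05,0],[0.9,0,-1,0.1,0],[0.9,0,-1,0.1,0],[0.9,0,-1,0.1,0]],
  ],
)

```text
clock: 31.25
position: [0.5653, -0.0754, 0.2727]
ee_rot: [-0.707, 0.002, 0.707, 0.002]
ft_force: [-0.1, 0.6, -1.2]
grip_width: 0.313
```

Request:
arm_command(
  moves=[
    [[0.9,0,-1,0.1,0],[0.9,0,-1,0.1,0],[0.9,0,-1,0.1,0],[0.9,0,-1,0.1,0],[0.9,0,-1,0,0],[0.9,0,-0.8,0,0],[0.9,0,-0.5,0,0],[0.9,0,-0.2,0,0],[0.9,0,0,0,0],[0.9,0,0,0,0]],
  ],
)

```text
clock: 32.08
position: [0.5571, 0.0845, 0.2727]
ee_rot: [-0.707, 0.003, 0.707, 0.002]
ft_force: [0.8, -0.2, -2.3]
grip_width: 0.317
```

```bash
python3 - <<'E'
from h import *
go([.5555,.0855,.1919],-90)
i,im=snap('wrist','w15.png')
E
```

```text
clock 32.08 p [0.5571 0.0845 0.2727] yaw_y -90.41 tilt [-0.    -0.001 -1.   ] w 0.317 q7 -1.94 F [ 0.8 -0.2 -2.3]
shift(before turn) units [ 3.23 -0.04  0.06] turn -0.41
shift after turn [ 3.23 -0.04  0.06]
```

View pics/w15.png

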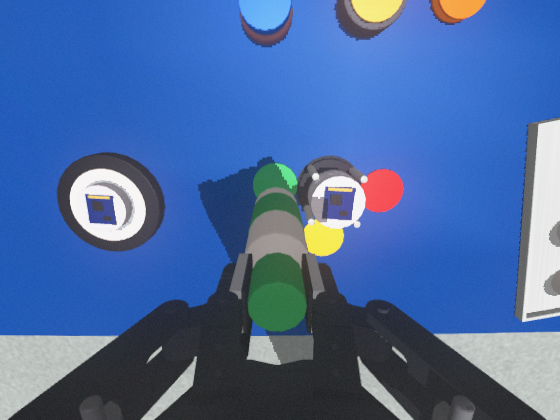

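Request:
arm_command(
  moves=[
    [[0.9,0.4,-0.04,0.06,0],[0.9,0.8,0,0,0],[0.9,0.8,0,0,0],[0.9,0.6,0,0,0],[0.9,0.35,0,0,0],[0.9,0.15,0,0,0],[0.9,0,0,0,0],[0.9,0,0,0,0]],
  ],
)

```text
clock: 32.8
position: [0.5558, 0.0866, 0.1959]
ee_rot: [0.707, -0.002, -0.707, -0.002]
ft_force: [-0.5, -0.3, -2.2]
grip_width: 0.313
```

```bash
python3 - <<'E'
from pads import *
go([.5555,.0855,.1919],-90)
i,im=snap('wrist','w16.png'); pads('pics/w16.png',i)
E
```

```text
clock 32.8 p [0.5558 0.0866 0.1959] yaw_y -90.38 tilt [ 0.001  0.    -1.   ] w 0.313 q7 -1.98 F [-0.5 -0.3 -2.2]
shift(before turn) units [0.16 0.04 0.01] turn -0.38
shift after turn [0.16 0.04 0.01]
red [414.5 209. ] encl [547.4 -40.6] 26.7 ell [548.  -44.1] [43.9 53.2]
green [276.2 293.4] encl [455.5  87.5] 47.9 ell [453.1  87.8] [61.4 97.6]
green [276.7 197.5] encl [552.9  89.2] 30.2 ell [557.5  87.2] [48. 55.]
yellow [340.3 269.9] encl [487.2  27.3] 26.5 ell [484.6  23.2] [31.6 52.6]
```

View pics/w16.png

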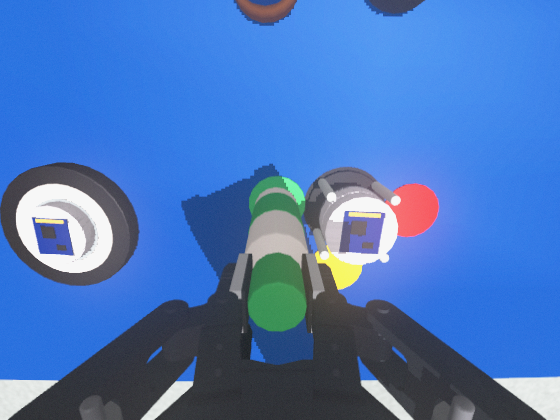

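Request:
arm_command(
  moves=[
    [[0.9,0.08,0,0,0],[0.9,0.06,0,0,0],[0.9,0.05,0,0,0],[0.9,0,0,0,0],[0.9,0,0,0,0]],
  ],
)

```text
clock: 33.27
position: [0.5561, 0.087, 0.1919]
ee_rot: [0.708, -0.002, -0.706, -0.002]
ft_force: [-0.6, -0.3, 5.9]
grip_width: 0.312
```

Request:
arm_command(
  moves=[
    [[0.7,0,0,0,0],[0.3,0,0,0,0],[0,0,0,0,0],[0,-0.3,0,0,0],[0,-0.7,0,0,0],[0,-1,0,0,0.4],[0,0,1,0.1,0],[0,0,1,0.1,0],[0,0,1,0.1,0],[0,0,1,0.15,0],[0,0,1,0.15,0],[0,0,1,0.15,0]],
  ],
)

```text
clock: 34.27
position: [0.5345, -0.0641, 0.2413]
ee_rot: [0.707, -0.005, -0.707, -0.005]
ft_force: [0.8, 0.2, 0.1]
grip_width: 0.994
```

Request:
arm_command(
  moves=[
    [[0,0,1,0.15,0],[0,0,1,0.15,0],[0,0,1,0.15,0],[0,0,1,0.2,0],[0,0,1,0.2,0],[0,0,1,0.2,0],[0,0,1,0.2,0],[0,0,0.9,0.15,0],[0,0,0.8,0,0],[0,0,0.35,0,0],[0,0,0,0,0],[0,0,0,0,0]],
  ],
)

```text
clock: 35.27
position: [0.4971, -0.2879, 0.2408]
ee_rot: [0.707, -0.004, -0.707, -0.005]
ft_force: [0.1, 0.8, -0.7]
grip_width: 1.0
```

```bash
python3 - <<'E'
from h import *
go([.5002,-.29,.1925],-90)
i,im=snap('wrist','w17.png')
print(proj(i,[[.5002,-.29,.153]]))
i,im=snap('scene','s17.png')
E
```

```text
clock 35.27 p [ 0.4971 -0.2879  0.2408] yaw_y -90.74 tilt [ 0.     0.001 -1.   ] w 1.0 q7 -1.23 F [ 0.1  0.8 -0.7]
shift(before turn) units [ 1.93  0.08 -0.12] turn -0.74
shift after turn [ 1.93  0.08 -0.12]
[[280.15947139 250.49572592]]
```

View pics/w17.png

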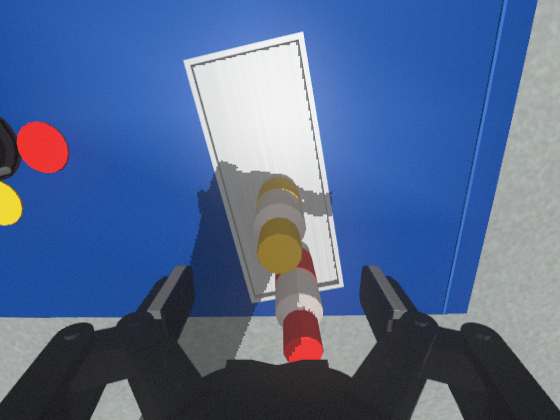

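View pics/s17.png

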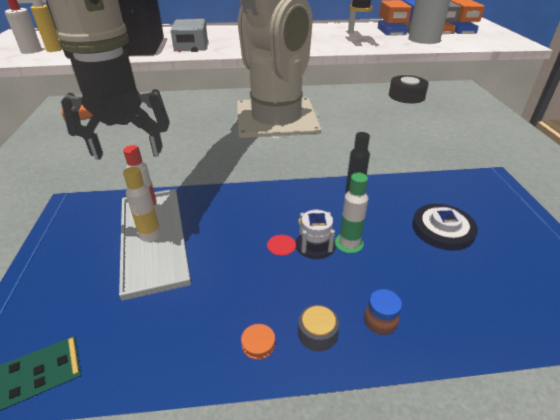

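Green stands on the green pad; yellow cap at (279,250), as predicted.

Request:
arm_command(
  moves=[
    [[0,0.5,0.08,-0.12,-0.7],[0,0.8,0,0,0],[0.2,0.5,0,0,0],[0.2,0.13,0,0,0],[0.4,0,0,0,0],[0.6,0,0,0,0],[0.9,0,0,0,0],[0.9,0,0,0,0],[0.9,0,0,0,0],[0.9,0,0,0,0]],
  ],
)

```text
clock: 36.2
position: [0.5003, -0.2908, 0.1934]
ee_rot: [0.708, -0.001, -0.707, -0.0]
ft_force: [0.2, 1.7, 6.3]
grip_width: 0.31
```

Request:
arm_command(
  moves=[
    [[0.9,-0.4,0,0,0],[0.9,-0.7,0,0,0],[0.9,-0.7,-0.3,0.1,0],[0.9,0,-0.7,0.1,0],[0.9,0,-0.9,0.1,0],[0.9,0,-1,0.1,0],[0.9,0,-1,0.12,0],[0.9,0,-1,0,0],[0.9,0,-1,0,0],[0.9,0,-1,0,0],[0.9,0,-1,0,0],[0.9,0,-1,0,0]],
  ],
)

```text
clock: 37.2
position: [0.4867, -0.0673, 0.2379]
ee_rot: [0.707, -0.001, -0.707, -0.0]
ft_force: [1.0, -0.4, -1.4]
grip_width: 0.32
```

Request:
arm_command(
  moves=[
    [[0.9,0,-1,0,0],[0.9,0,-1,0,0],[0.9,0,-0.9,0,0],[0.9,0,-0.6,0,0],[0.9,0,-0.25,0,0],[0.9,0,0,0,0],[0.9,0,0,0,0]],
  ],
)

```text
clock: 37.78
position: [0.4871, 0.0246, 0.2375]
ee_rot: [-0.707, 0.001, 0.707, 0.0]
ft_force: [0.6, -0.9, -1.5]
grip_width: 0.315
```

```bash
python3 - <<'E'
from h import *
go([.4872,.026,.1914],-90)
E
```

```text
clock 37.78 p [0.4871 0.0246 0.2375] yaw_y -90.08 tilt [-0.    -0.001 -1.   ] w 0.315 q7 -1.78 F [ 0.6 -0.9 -1.5]
shift(before turn) units [ 1.84 -0.06 -0.  ] turn -0.08
shift after turn [ 1.84 -0.06 -0.  ]
```

Request:
arm_command(
  moves=[
    [[0.9,0.4,-0.03,0,0],[0.9,0.6,0,0,0],[0.9,0.45,0,0,0],[0.9,0.22,0,0,0],[0.9,0,0,0,0],[0.9,0.06,0,0,0],[0.9,0.06,0,0,0],[0.9,0.05,0,0,0],[0.9,0,0,0,0],[0.9,0,0,0,0]],
  ],
)

```text
clock: 38.62
position: [0.4872, 0.0262, 0.1917]
ee_rot: [0.707, -0.0, -0.707, -0.0]
ft_force: [-0.4, -0.4, -2.1]
grip_width: 0.318
```

Request:
arm_command(
  moves=[
    [[0.9,0.05,0,0,0],[0.9,0.04,0,0,0],[0.9,0,0,0,0],[0.9,0,0,0,0]],
  ],
)

```text
clock: 38.95
position: [0.4883, 0.0265, 0.1913]
ee_rot: [0.708, -0.0, -0.706, -0.0]
ft_force: [-3.4, -0.0, 16.8]
grip_width: 0.317
```

Request:
arm_command(
  moves=[
    [[0.7,-0.04,0,0,0],[0.3,0,0,0,0],[0,0,0,0,0],[0,-0.3,0,0,0],[0,-0.7,0,0,0],[0,-1,0,0,0],[0,0,1,0.15,0],[0,0,1,0.2,0],[0,0,1,0.2,0],[0,0,1,0.2,0],[0,0,1,0.2,0],[0,0,1,0.2,0]],
  ],
)

```text
clock: 39.95
position: [0.4578, -0.1249, 0.2407]
ee_rot: [0.707, -0.0, -0.707, -0.0]
ft_force: [1.4, 0.5, 0.0]
grip_width: 1.003
```

Request:
arm_command(
  moves=[
    [[0,0,1,0.2,0],[0,0,1,0.2,0],[0,0,1,0.2,0],[0,0,1,0.2,0],[0,0,1,0.2,0],[0,0,0.9,0.2,0],[0,0,0.8,0.2,0],[0,0,0.55,0,0],[0,0,0,0,0],[0,0,0,0,0]],
  ],
)

```text
clock: 40.78
position: [0.4233, -0.305, 0.2403]
ee_rot: [0.707, -0.0, -0.707, -0.001]
ft_force: [0.7, 0.4, -0.5]
grip_width: 1.0
```

```bash
python3 - <<'E'
from h import *
go([.4221,-.305,.1936],-90)
i,im=snap('wrist','w18.png')
print(proj(i,[[.4221,-.305,.153]]))
i,im=snap('scene','s18.png')
E
```

```text
clock 40.78 p [ 0.4233 -0.305   0.2403] yaw_y -90.09 tilt [ 0.  0. -1.] w 1.0 q7 -1.09 F [ 0.7  0.4 -0.5]
shift(before turn) units [1.87 0.   0.05] turn -0.09
shift after turn [1.87 0.   0.05]
[[276.86033172 257.34813998]]
```

View pics/w18.png

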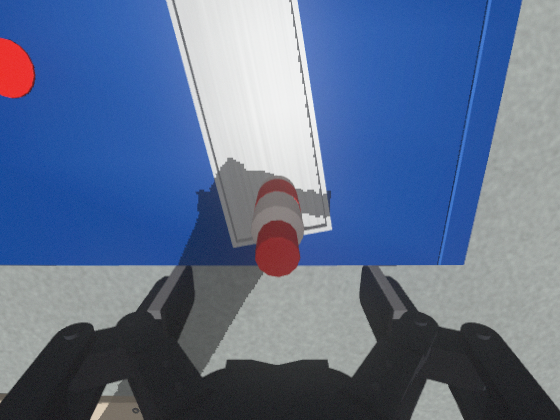

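View pics/s18.png

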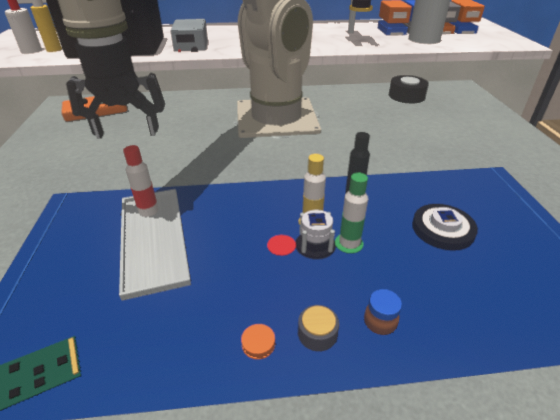

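Yellow is home; red cap at (277,255), aligned.

Request:
arm_command(
  moves=[
    [[0,0.5,0,0.05,0],[0,0.75,0,0,0],[0.2,0.5,0,0,0],[0.2,0.12,0,0,0],[0.4,0,0,0,0],[0.6,0,0,0,0],[0.9,0,0,0,0],[0.9,0,0,0,0],[0.9,0,0,0,0],[0.9,0,0,0,0]],
  ],
)

```text
clock: 41.72
position: [0.4224, -0.3052, 0.1946]
ee_rot: [0.708, -0.001, -0.707, 0.0]
ft_force: [-0.3, 0.3, 6.8]
grip_width: 0.317
```

Request:
arm_command(
  moves=[
    [[0.9,-0.4,0,0,0],[0.9,-0.7,0,0,0],[0.9,-0.7,-0.3,-0.15,0],[0.9,0,-0.6,-0.35,0],[0.9,0,-0.9,-0.5,0],[0.9,0,-1,-0.5,0],[0.9,0,-1,-0.5,0],[0.9,0,-1,-0.5,0],[0.9,0,-1,-0.5,0],[0.9,0,-1,-0.5,0],[0.9,0,-1,-0.5,0],[0.9,0,-0.9,-0.4,0]],
  ],
)

```text
clock: 42.72
position: [0.5325, -0.0859, 0.239]
ee_rot: [0.707, -0.0, -0.707, -0.0]
ft_force: [-0.2, -0.3, -1.3]
grip_width: 0.315
```

Request:
arm_command(
  moves=[
    [[0.9,0,-0.8,-0.3,0],[0.9,0,-0.6,-0.2,0],[0.9,0,-0.35,-0.08,0],[0.9,0,0,0,0],[0.9,0,0,0,0]],
  ],
)

```text
clock: 43.13
position: [0.5463, -0.0444, 0.2385]
ee_rot: [-0.707, 0.0, 0.707, 0.0]
ft_force: [1.1, -0.8, -0.7]
grip_width: 0.317
```

```bash
python3 - <<'E'
from h import *
go([.547,-.0415,.1926],-90)
i,im=snap('wrist','w19.png')
E
```

```text
clock 43.13 p [ 0.5463 -0.0444  0.2385] yaw_y -90.05 tilt [-0. -0. -1.] w 0.317 q7 -1.69 F [ 1.1 -0.8 -0.7]
shift(before turn) units [ 1.84 -0.12 -0.03] turn -0.05
shift after turn [ 1.84 -0.12 -0.03]
```

View pics/w19.png

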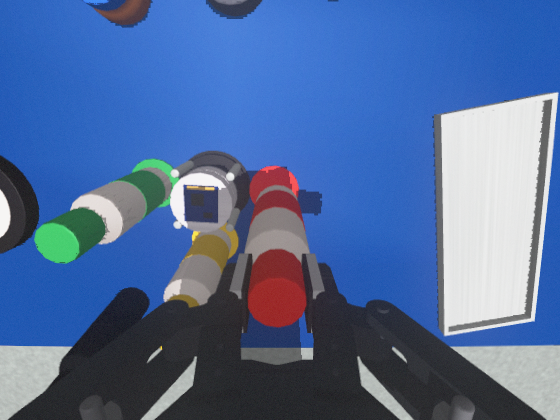

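Request:
arm_command(
  moves=[
    [[0.9,0.4,-0.1,-0.03,0],[0.9,0.6,0,0,0],[0.9,0.45,0,0,0],[0.9,0.2,0,0,0],[0.9,0,0,0,0],[0.9,0.06,0,0,0],[0.9,0.06,0,0,0],[0.9,0.06,0,0,0],[0.9,0,0,0,0],[0.9,0,0,0,0]],
  ],
)

```text
clock: 44.02
position: [0.5474, -0.0414, 0.1929]
ee_rot: [0.707, -0.0, -0.707, -0.0]
ft_force: [-0.0, 0.1, -1.4]
grip_width: 0.314
```

Request:
arm_command(
  moves=[
    [[0.9,0.05,0,0,0],[0.9,0.03,0,0,0],[0.9,0,0,0,0],[0.9,0,0,0,0]],
  ],
)

```text
clock: 44.35
position: [0.5482, -0.0413, 0.1926]
ee_rot: [0.708, -0.001, -0.706, -0.0]
ft_force: [-2.4, -0.3, 12.6]
grip_width: 0.316
```

Contact; release, rise and back off for a check.

Request:
arm_command(
  moves=[
    [[0.7,-0.03,0,0,0],[0.3,0,0,0,0],[0,0,0,0,0],[0,-0.3,0,0,0],[0,-0.7,0,0,0],[0,-1,0,0,0],[0,-1,0,0,0],[0,-1,-0.5,0,0],[0,-1,-0.8,0,0],[0,-0.8,-0.8,-0.3,0],[0,0,0,0,0],[0,0,0,0,0]],
  ],
)

```text
clock: 45.35
position: [0.5552, 0.0125, 0.3378]
ee_rot: [0.708, 0.001, -0.706, 0.0]
ft_force: [0.3, -0.2, -1.2]
grip_width: 0.998
```

```bash
python3 - <<'E'
from pads import *
go([.547,-.0415,.1926],-90)
i,im=snap('wrist','w20.png'); pads('pics/w20.png',i)
snap('scene','s20.png')
E
```

```text
clock 45.35 p [0.5552 0.0125 0.3378] yaw_y -89.91 tilt [ 0.003  0.    -1.   ] w 0.998 q7 -1.76 F [ 0.3 -0.2 -1.2]
shift(before turn) units [5.81 2.16 0.35] turn 0.09
shift after turn [5.81 2.16 0.34]
red [332.9 208.8] encl [503.1 -69. ] 26.9 ell [501.9 -70. ] [39.4 53.9]
red [312.  172.7] encl [548.1 -40.7] 26.4 ell [549.1 -40.3] [43.  46.8]
green [197.7 202.6] encl [513.2 126.8] 27.5 ell [511.4 127.7] [39.  54.6]
green [226.9 167.6] encl [555.5  86.1] 26.5 ell [558.3  84. ] [41.2 46.7]
yellow [369.7  15. ] encl [752.2 -99.5] 24.0 ell [748.6 -99.7] [38.2 48.8]
yellow [262.3 265.3] encl [409.2  35.1] 30.7 ell [408.5  35. ] [41.2 62.8]
yellow [297.5  12. ] encl [749.5  -9. ] 26.1 ell [746.4  -7.7] [42.3 50.4]
```

View pics/w20.png

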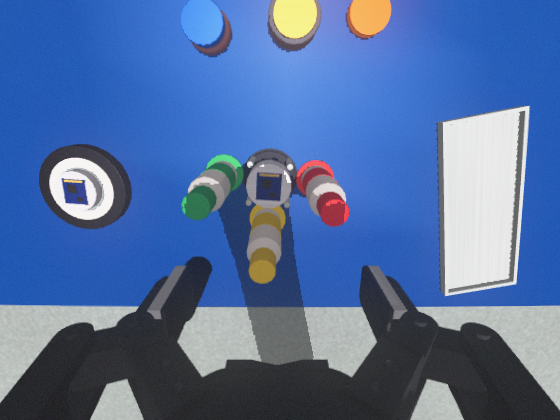

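View pics/s20.png

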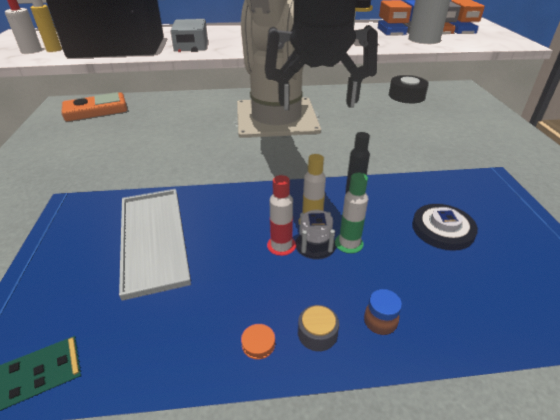

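```bash
python3 - <<'E'
from h import *
i=manip.camera_info('wrist'); im=cv2.imread('pics/w20.png')
for n,p in dict(green=(196,207),red=(334,211),yellow=(262,268)).items(): print(n,atz(i,p,.151).round(4))
cv2.imwrite('pics/w20c.png',cv2.resize(im[140:290,165:365],None,fx=4,fy=4,interpolation=cv2.INTER_CUBIC))
s=cv2.imread('pics/s20.png'); cv2.imwrite('pics/s20c.png',cv2.resize(s[150:270,250:480],None,fx=3.4,fy=3.4,interpolation=cv2.INTER_CUBIC))
E
```

```text
green [0.5531 0.0844 0.151 ]
red [ 0.5488 -0.0426  0.151 ]
yellow [0.4895 0.0249 0.151 ]
```

View pics/w20c.png

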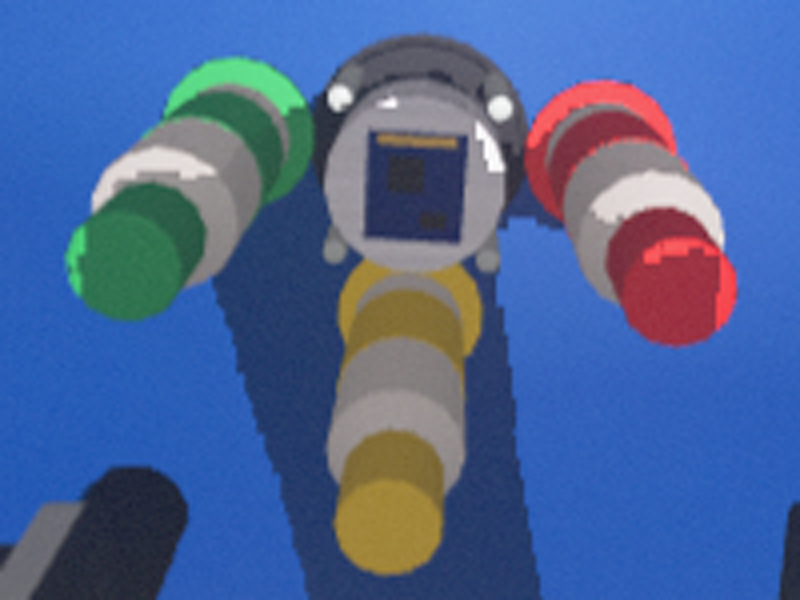

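View pics/s20c.png

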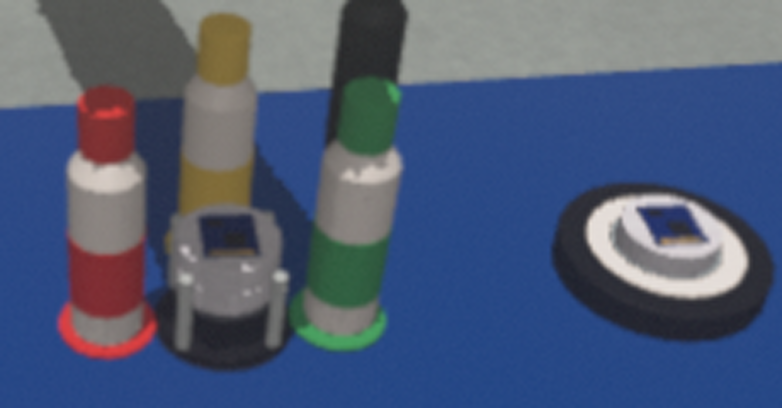

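All are standing within about 3 mm of their pad centres, and the robot is clear of everything. Handing in.

```bash
python3 -c "
from workcell import manip
print(manip.hand_in(), manip.get_obs()['clock'])"
```

```text
the job is handed in; nothing more can be done
the job is handed in; nothing more can be done
```

The job is done and handed in at about 45 s on the robot's clock, against the 141 s limit; the hand-in itself gives no verdict.

- **What I did:** I moved green, yellow and red into the tray, standing. I then lifted the top carrier off the dispenser and laid it on the stage. Last, I put green, yellow and red back on their own pads. Each placing was lowered until the wrist force showed contact, then released.
- **Bottles:** in the last pictures each stands upright on its own colour. The cap centres lie within about 3 mm of the measured pad centres (12 mm allowed).
- **Carrier:** it lies flat on the stage, about 2 mm off centre in y by the image taken just after release. The final scene picture shows it still there.
- **Robot:** the gripper was open, at 0.34 m and touching nothing.
- **Disagreements:** position readings from different views differed by 2–5 mm, for instance stage y between 0.275 and 0.281 m. I relied on the closest wrist views. No check failed.

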